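# Fit the hook rails and hang the lacquered boxes to dry

### The arm

A 7-joint arm with a two-finger parallel gripper is mounted at the origin on the work surface. World frame = base frame: x ahead of the robot, y to its left, z up, the work surface at z = 0. Lengths are in m, angles in rad, forces in N, time in s.
With the tool pointing down it reaches from about 0.35 to 0.9 m from the base axis. Payload 8.1 kg.
Tool frame: the origin (TCP) lies between the finger pads; the fingertips stand 17 mm ahead of it and the grasp point (between the pads) lies 2 mm behind it; z points along the fingers, y is the line along which they close (so a half turn about z gives the same grasp; the last joint's range is limited). The gripper opens to 92 mm and grips with 3 to 60 N. Pads are 19 mm wide; open, the fingers measure 130 mm over their backs; the gripper's body (75 mm by 190 mm) begins 47 mm behind the grasp point.
Start: joints at [1.109, 0.434, 0.025, 1.573, -0.012, 1.134, -0.075], TCP at [0.219, -0.585, 0.244] pointing down, gripper open.
Joint ranges: [-2.62, 2.62], [-0.44, 2.09], [-1.27, 1.32], [0.08, 2.57], [-1.32, 4.46], [0.12, 2], [-2.74, 2.74]. Speed limits (rad/s): [2.22, 2.22, 3.01, 3.01, 3.14, 3.14, 3.14].

### API

Orientations are given as a rotation vector (axis times angle).
In Python, from cell import observe, get_image, calibration, sign_off, look_for, regions_of, landmark_of gives the robot as it stands.
- The arm moves only by the tool jog_arm, never from a script. Its argument "plan" is a list of rows, each an object with "offset": the shift along the tool's x, y, z normalised to -1 to 1, where 1 is 0.15 m, a list of three; "twist": the turn, a rotation vector about the tool's x, y, z normalised to -1 to 1, where 1 is 2 pi rad, a list of three; "fingers": the gripper command: -1 is shut, 1 is fully open, values between are in proportion. In form: [{"offset": [x, y, z], "twist": [ax, ay, az], "fingers": fingers}, ...]. A call has 1 to 20 rows; each row is the pose to reach, as a shift and turn from the pose commanded when the call began, along the tool's axes at that moment, turning the shorter way round; what a row does not reach only later rows make up. A row lasts 1/8 s, in which the tool goes at most 62.5 mm and 10.7 degrees, less where a joint would pass 70% of its speed; a pose out of reach is approached as far as the arm can. A call with a number of a shift or a turn outside -1 to 1 is refused whole. A call with a gripper value outside its range is refused whole. The fingers move at their own pace and stop on an object; "newtons" is the grip in N (left out, the last holds). Time passes only in rows, so rows that repeat a pose let the fingers close. It gives the time, the measured TCP pose, the force, the opening and the grip force at its end, in the units of the state.
- observe(): the state, without advancing time (a new reading comes with each control period).
- get_image(name): name is "scene" or "top" or "wrist"; returns the picture (384x512x3 uint8, red, green, blue); there is no depth.
- calibration(name): a dict with "fov_y" (degrees; the focal length in pixels is half the picture's height over the tangent of half this angle, whatever the lens; pixels are square), "cx", "cy" (the principal point, pixels), "position" and "attitude" of the camera in the world. Camera axes: x right, y down, z forward; pixel columns grow to the right and rows downward; lengths in m; the calibration is good to about 2 mm. The wrist camera is an equidistant fisheye: a pixel r from the principal point sees the ray r / f radians off the axis. A picture is of the moment at which its call begins: read the wrist's pose just before it. calibration takes no time and is no camera call; for the wrist camera it gives the pose at the moment of the call.
- sign_off(): hands the job in; it is judged then, once.
Trained networks look in the newest picture that a camera, given by its name, has taken for a name from the list of things; names that differ only in an ending like _2 or _b are one class to them, and where a whole thing is asked for, a point or a joint stands for the part that bears it (a point fixed in the world has none). Each returns a list of dicts, best first, with "conf" (0 to 1); they miss things now and then, are a little off and sometimes report something else, mostly with a low value. They report only what shows in the picture. A call takes as long as a camera call. They do not tell look-alikes from the thing itself.
- look_for(thing, camera): "box" ([left, top, width, height] as shares, 0 to 1, of the picture: columns of its width, rows of its height, round what is visible of it).
- regions_of(thing, camera): "region" (384x512 bool, what is visible of it) and "box" ([left, top, width, height] as shares, 0 to 1, of the picture: columns of its width, rows of its height, round what is visible of it).
- landmark_of(thing, camera): "at" ([row, column] as shares, 0 to 1, of the picture: columns of its width, rows of its height: a listed point, or the origin of a listed thing).
The state is a dict: "clock": time; "joints": joint angles; "dq": joint speeds; "joint_efforts": joint torques, N m; "position": TCP position; "ee_rot": TCP orientation; "force": force on the tool from outside, world axes, zero at the start; "ft_torque": the same for the moment, N m; "width": opening from 0.0 (shut) to 1.0 (fully open); "gripper_force": force on a finger pad.
Only numpy, scipy, OpenCV 4.12 (cv2) and the standard library are available. Lean on these libraries where they do the work, as an engineer would, in place of code of your own. Each camera call takes 0.05 s, during which the arm holds its last target. There are 200 camera calls.

### The job

First set up the drying stand: take both toothed hook rails out of the rack and lower them fully home into the two rows of slots in the stand's beam, hooks towards the front of the stand (the robot's side). Then hang every freshly lacquered carrying box by its crossboard handle on a hook of its own, and let it hang freely. Leave the bowl, brush, jar and tray where they are.

Things in the scene. Friction and masses are not known exactly. Their poses are not given: they have to be found in the camera images.
- stand: Fixed wooden hanging stand: a beam 72 (x) x 390 (y) x 30 mm on two legs at its ends, top 170 mm above the table. Origin on the table under the beam's middle; y along the beam, -x is its front, facing the robot. On the beam's centre line two rows of four square slots, 15.5 mm wide, cut right through.
- seat0 (a point): Centre of the first row of four slots in the beam's top face (stand y = -95 mm); slots at -72, -24, 24, 72 mm along the beam from it. Same axes as the stand. A seated rail's origin lies here.
- seat1 (a point): Centre of the second row of slots (stand y = +95 mm), otherwise as seat0.
- rail_rack: Fixed plywood rack 240 x 210 mm with two open troughs 20 mm wide along its y, at x = -85 and +85 mm, whose walls end 40 mm above the table; each holds one hook rail, flange resting on the walls, hooks to the rack's -x.
- rail0: Loose aluminium hook rail, 0.6 kg. Origin: centre of the underside of its flange (57 x 170 y x 10 mm, x -32 to +25); y along it, z up, hooks to its -x. Grip the upright rib (16 x 170 y x 36 mm, x -8 to 8, z 10 to 46) across x at mid length. Four round teeth 12 mm thick reach 26 mm below the flange (last 8 mm tapered to 6) at y -72, -24, 24, 72. Either row will do.
- rail1: Loose aluminium hook rail, 0.6 kg. Origin: centre of the underside of its flange (57 x 170 y x 10 mm, x -32 to +25); y along it, z up, hooks to its -x. Grip the upright rib (16 x 170 y x 36 mm, x -8 to 8, z 10 to 46) across x at mid length. Four round teeth 12 mm thick reach 26 mm below the flange (last 8 mm tapered to 6) at y -72, -24, 24, 72. Either row will do.
- rail0_hook0 (a point): Top of hook 0 of rail0 (rail frame x -70, y -48, z 11 mm), where the underside of a hung handle rests; axes as the rail. The hook is 10 mm round bar, level at z 6 from the flange to x -105, then turned up to its tip at x -115, z 33. A handle may rest from x -95 to -40.
- rail0_hook1 (a point): Top of hook 1 of rail0 (rail frame x -70, y +48, z 11 mm), where the underside of a hung handle rests; axes as the rail. The hook is 10 mm round bar, level at z 6 from the flange to x -105, then turned up to its tip at x -115, z 33. A handle may rest from x -95 to -40.
- rail1_hook0 (a point): Top of hook 0 of rail1 (rail frame x -70, y -48, z 11 mm), where the underside of a hung handle rests; axes as the rail. The hook is 10 mm round bar, level at z 6 from the flange to x -105, then turned up to its tip at x -115, z 33. A handle may rest from x -95 to -40.
- rail1_hook1 (a point): Top of hook 1 of rail1 (rail frame x -70, y +48, z 11 mm), where the underside of a hung handle rests; axes as the rail. The hook is 10 mm round bar, level at z 6 from the flange to x -105, then turned up to its tip at x -115, z 33. A handle may rest from x -95 to -40.
- box0: Loose black lacquered carrying box, 0.13 kg, absent in some starts. Origin: centre of its underside. Open box 64 (x) x 74 (y) x 45 mm; thin uprights at y -34 and 34 carry a dark wooden crossboard 12 (x) x 80 (y) x 34 mm, z 105 to 139, over an opening 62 wide, 60 high. Grip the crossboard across x. A half turn makes no difference.
- box0_bar (a point): Middle of the underside of box0's crossboard (box frame 0, 0, 105 mm), which rests on the hook; axes as the box.
- box1: Loose black lacquered carrying box, 0.13 kg, absent in some starts. Origin: centre of its underside. Open box 64 (x) x 74 (y) x 45 mm; thin uprights at y -34 and 34 carry a dark wooden crossboard 12 (x) x 80 (y) x 34 mm, z 105 to 139, over an opening 62 wide, 60 high. Grip the crossboard across x. A half turn makes no difference.
- box1_bar (a point): Middle of the underside of box1's crossboard (box frame 0, 0, 105 mm), which rests on the hook; axes as the box.
- box2: Loose black lacquered carrying box, 0.13 kg, absent in some starts. Origin: centre of its underside. Open box 64 (x) x 74 (y) x 45 mm; thin uprights at y -34 and 34 carry a dark wooden crossboard 12 (x) x 80 (y) x 34 mm, z 105 to 139, over an opening 62 wide, 60 high. Grip the crossboard across x. A half turn makes no difference.
- box2_bar (a point): Middle of the underside of box2's crossboard (box frame 0, 0, 105 mm), which rests on the hook; axes as the box.
- box3: Loose black lacquered carrying box, 0.13 kg, absent in some starts. Origin: centre of its underside. Open box 64 (x) x 74 (y) x 45 mm; thin uprights at y -34 and 34 carry a dark wooden crossboard 12 (x) x 80 (y) x 34 mm, z 105 to 139, over an opening 62 wide, 60 high. Grip the crossboard across x. A half turn makes no difference.
- box3_bar (a point): Middle of the underside of box3's crossboard (box frame 0, 0, 105 mm), which rests on the hook; axes as the box.
- bowl: White ceramic bowl, 110 mm across, 48 mm high; leave alone. Origin at its underside.
- brush: Brush lying on the table, 160 mm long; leave alone.
- jar: Amber jar, 60 mm across, 85 mm high; leave alone.
- tray: Small black lacquered tray without handle, 80 x 130 x 40 mm; leave alone.
Things that resemble listed ones, but are neither listed nor needed, are in the scene too. What is shaped like the box1 but green is not meant.

How it is judged:
On the way, in this order (a step that is already met when the one before it is completed fails the run):
1. both hook rails are seated in the stand's slots, hooks to the front ((distance between rail0 and seat0 below 0.007 m or distance between rail0 and seat1 below 0.007 m) and angle between each of rail0, rail1's own z axis and vertical below 0.08 rad and x of each of rail0_hook0, rail1_hook0 in the frame of stand below -0.05 m and (distance between rail1 and seat0 below 0.007 m or distance between rail1 and seat1 below 0.007 m)), for 0.2 s.
2. every box hangs by its crossboard on a hook ((distance between box0_bar and rail0_hook0 below 0.04 m or distance between box0_bar and rail0_hook1 below 0.04 m or distance between box0_bar and rail1_hook0 below 0.04 m or distance between box0_bar and rail1_hook1 below 0.04 m) and angle between each of box0, box1, box2, box3's own z axis and vertical below 0.4 rad and linear speed of each of box0, box1, box2, box3 below 0.15 m/s and (distance between box1_bar and rail0_hook0 below 0.04 m or distance between box1_bar and rail0_hook1 below 0.04 m or distance between box1_bar and rail1_hook0 below 0.04 m or distance between box1_bar and rail1_hook1 below 0.04 m) and (distance between box2_bar and rail0_hook0 below 0.04 m or distance between box2_bar and rail0_hook1 below 0.04 m or distance between box2_bar and rail1_hook0 below 0.04 m or distance between box2_bar and rail1_hook1 below 0.04 m) and (distance between box3_bar and rail0_hook0 below 0.04 m or distance between box3_bar and rail0_hook1 below 0.04 m or distance between box3_bar and rail1_hook0 below 0.04 m or distance between box3_bar and rail1_hook1 below 0.04 m)), for 0.2 s.
At the end, for the whole second after the job is handed in: Both rails seated: origin within 9 mm of a slot row's centre (7 mm when first seated), tilt under 0.13 rad (0.08 at first), hooks on the stand's -x side. Every box's crossboard underside within 40 mm of a hook point, box tilt under 0.4 rad, slower than 0.15 m/s (all of step 2 and (distance between rail0 and seat0 below 0.009 m or distance between rail0 and seat1 below 0.009 m) and angle between each of rail0, rail1's own z axis and vertical below 0.13 rad and x of each of rail0_hook0, rail1_hook0 in the frame of stand below -0.05 m and (distance between rail1 and seat0 below 0.009 m or distance between rail1 and seat1 below 0.009 m)); the robot touches nothing.
It fails at once if the bowl, brush, jar or tray is shoved more than 6 cm (distance of any of bowl, brush, jar, tray from where it was at the start of the episode above 0.06 m).
Of box0, box1, box2, box3 only 3 to 4 are there at a start; the rules pass over those that are not, and their reading is None.
At some moment in a run one of box0, box1, box2, box3 may be knocked a few centimetres aside while the robot is not near it.
It also fails if it takes over 208 s, if anything falls off the work surface, if the arm or the gripper's body presses on something with over 40 N, if the wrist force passes 120 N, or if a joint passes its speed limit or range.

## Working session

There is one attempt and no reset: what is moved stays moved. The work goes in short steps, Python scripts to look and compute and a tool call to move; the robot and the scene stay as the last step left them, time stands still between calls to the robot, and variables do not carry over. Pictures are saved under pics/ and viewed, at most 14 in all, crops included, and the job is handed in when it is done.

Besides the shell and the picture viewer there is one more tool, called after ">>>" as name(argument=value, ...), one argument or row to a line, values as JSON. jog_arm: Moves the arm, as the interface text tells. Scaled input: -1 to 1 covers 0.15 m each way for a shift and 2 pi rad each way for a turn. Its arguments: {"type":"object","properties":{"plan":{"type":"array","items":{"type":"object","properties":{"offset":{"type":"array","items":{"type":"number","minimum":-1,"maximum":1}},"twist":{"type":"array","items":{"type":"number","minimum":-1,"maximum":1}},"fingers":{"type":"number"}}}},"newtons":{"type":"number"}},"required":["plan"]}

```bash
mkdir -p pics; ls; cat > h.py <<'E'
import numpy as np, cv2
from cell import *
from scipy.spatial.transform import Rotation as R
def rot(a):
    a=np.array(a,float)
    if a.shape==(3,3): return a
    return (R.from_rotvec(a) if a.size==3 else R.from_quat(a)).as_matrix()
def ray(cam,u,v,c=None):
    c=c or calibration(cam); f=192/np.tan(np.radians(c['fov_y'])/2)
    x,y=u-c['cx'],v-c['cy']
    if cam=='wrist':
        r=np.hypot(x,y)+1e-9; t=r/f; d=np.array([x/r*np.sin(t),y/r*np.sin(t),np.cos(t)])
    else: d=np.array([x/f,y/f,1])
    return np.array(c['position']),rot(c['attitude'])@d
def atz(cam,u,v,z,c=None):
    p,d=ray(cam,u,v,c); return p+d*(z-p[2])/d[2]
def proj(cam,P,c=None):
    c=c or calibration(cam); f=192/np.tan(np.radians(c['fov_y'])/2)
    q=rot(c['attitude']).T@(np.array(P)-np.array(c['position']))
    if cam=='wrist':
        t=np.arctan2(np.hypot(q[0],q[1]),q[2]); s=f*t/(np.hypot(q[0],q[1])+1e-9); return q[0]*s+c['cx'],q[1]*s+c['cy']
    return q[0]/q[2]*f+c['cx'],q[1]/q[2]*f+c['cy']
def save(n,im,s=1.5):
    cv2.imwrite('pics/'+n+'.png',cv2.resize(im[:,:,::-1],None,fx=s,fy=s,interpolation=cv2.INTER_CUBIC))
E
python3 - <<'E'
from h import *
for c in('top','scene','wrist'):
    print(c,calibration(c)); save(c+'0',get_image(c),1.5)
for c in('top','scene'):
    for t in('stand','rail_rack','rail0','box0','box0_bar','seat0','seat1','rail0_hook0','rail0_hook1','bowl','jar','tray','brush'):
        print(c,t,[(round(d['conf'],2),round(d['at'][1]*512,1),round(d['at'][0]*384,1)) for d in landmark_of(t,c)])
print(observe())
E
```

```text
pics
top {'fov_y': 55.708776455912805, 'cx': 258.0247514241892, 'cy': 193.45518608786682, 'position': array([ 0.34305696, -0.03557759,  1.24748634]), 'attitude': array([-2.1637257 ,  2.16996053, -0.16238986])}
scene {'fov_y': 44.41962017773638, 'cx': 254.31893110482073, 'cy': 186.10426149295046, 'position': array([ 1.36150815, -0.37731303,  1.00804243]), 'attitude': array([-1.9879935 , -1.35969301,  0.58276882])}
wrist {'fov_y': 65.70646984690485, 'cx': 257.00837060226223, 'cy': 189.11499243678108, 'position': array([ 0.29012527, -0.55867149,  0.38564762]), 'attitude': array([ 2.38179696, -1.65095599, -0.2382252 ])}
top stand [(0.59, 258.1, 141.9), (0.47, 140.4, 136.7), (0.33, 122.5, 194.7), (0.17, 128.2, 223.9)]
top rail_rack [(0.95, 143.4, 215.6), (0.6, 236.9, 214.7)]
top rail0 [(0.96, 158.4, 228.9), (0.96, 121.2, 191.8), (0.39, 343.7, 139.4)]
top box0 [(0.88, 358.5, 181.1), (0.77, 236.4, 212.2), (0.71, 328.4, 230.3)]
top box0_bar [(0.37, 126.2, 218.1), (0.24, 343.6, 140.9), (0.22, 289.5, 126.1)]
top seat0 [(0.64, 291.3, 125.8), (0.62, 234.1, 130.2)]
top seat1 [(0.64, 291.3, 125.8)
[... 1069 characters left out ...]
89.6)]
{'clock': 1.45, 'joints': array([ 1.10940212,  0.43450761,  0.02500704,  1.57324075, -0.01159744,
        1.1340067 , -0.07510369]), 'dq': array([ 0.0011782 , -0.00147955, -0.00171878,  0.0018886 ,  0.00192602,
        0.00165536, -0.00081806]), 'joint_efforts': array([-8.34896423e-05, -6.67666626e+01,  9.83668752e-01, -3.14800823e+01,
       -6.08414272e-02,  3.29907448e-02,  2.07779590e-05]), 'position': array([ 0.21943048, -0.58520169,  0.2437214 ]), 'ee_rot': array([-3.09118913e+00, -5.60426518e-01,  3.36442983e-05]), 'force': array([-0.28724741, -0.51032132,  0.40747941]), 'ft_torque': array([0.01977793, 0.02874037, 0.01565164]), 'gripper_force': 0.0, 'width': 0.9998152153188641}
```

View pics/top0.png

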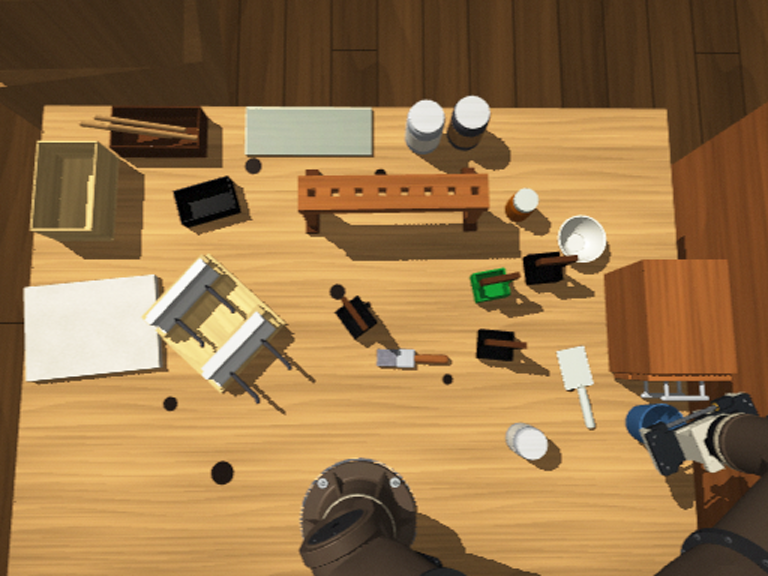

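View pics/scene0.png

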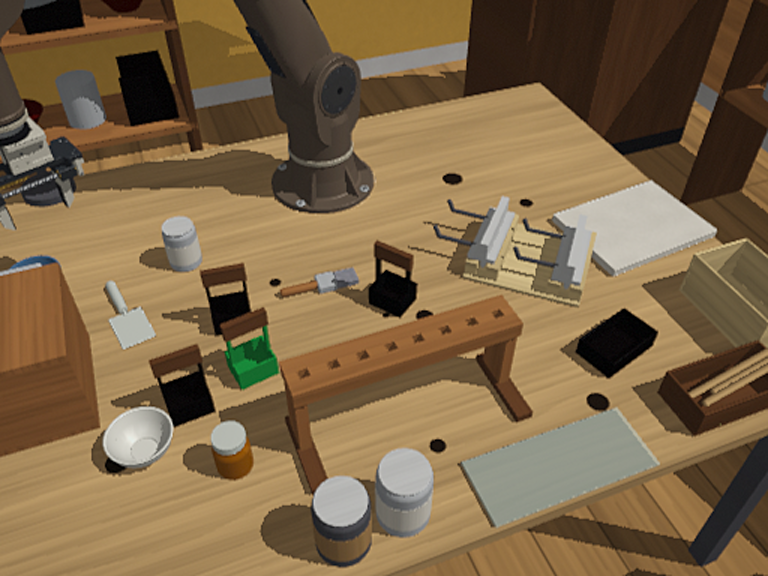

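```bash
python3 - <<'E'
from h import *
im=get_image('top').astype(int); g=im.sum(2)
sub=np.zeros(g.shape,bool); sub[120:136,202:323]=1
n,l,s,c=cv2.connectedComponentsWithStats(((g<150)&sub).astype(np.uint8))
S=[]
for i in range(1,n):
    if s[i,4]>6: P=atz('top',*c[i],.17); S.append(P); print('slot',c[i].round(1),s[i,4],P[:2].round(4))
# rails: bright rib top
hsv=cv2.cvtColor(im.astype(np.uint8),cv2.COLOR_RGB2HSV)
sub[:]=0; sub[165:270,95:200]=1
print(im[180:200:4,118:134:3].tolist())
for th in(600,540,480):
    n,l,s,c=cv2.connectedComponentsWithStats(((g>th)&(hsv[...,1]<40)&sub).astype(np.uint8))
    for i in range(1,n):
        if s[i,4]>60:
            r=cv2.minAreaRect(np.argwhere(l==i)[:,::-1].astype(np.float32)); print(th,s[i],r, atz('top',*r[0],.086)[:2].round(4))
a=im.astype(np.uint8)
A=cv2.resize(a[160:270,90:220],(650,550),interpolation=cv2.INTER_CUBIC); save('rack',A,1)
E
```

```text
slot [300.5 125.5] 8 [ 0.6902 -0.1924]
slot [315.9 126.7] 13 [ 0.6866 -0.2399]
slot [207.  128.5] 12 [0.6799 0.0938]
slot [238.5 126.5] 8 [ 0.6865 -0.0021]
slot [254.5 126.5] 8 [ 0.6866 -0.0511]
slot [269.5 126.5] 8 [ 0.6868 -0.097 ]
[[[222, 169, 98], [225, 175, 101], [236, 214, 153], [251, 250, 248], [250, 250, 248], [229, 228, 223]], [[227, 177, 104], [243, 232, 201], [250, 250, 248], [250, 250, 248], [156, 155, 150], [89, 89, 86]], [[247, 244, 235], [250, 249, 248], [250, 249, 247], [92, 91, 88], [95, 96, 90], [115, 113, 110]], [[250, 249, 247], [250, 249, 247], [91, 90, 87], [97, 98, 94], [113, 113, 110], [117, 118, 112]], [[234, 233, 230], [89, 89, 85], [107, 107, 103], [112, 112, 110], [116, 116, 112], [104, 104, 101]]]
600 [ 95 173  42  73 628] ((109.85505676269531, 206.8824462890625), (21.958209991455078, 81.69096374511719), 24.50740623474121) [0.4483 0.4083]
600 [ 95 183   9  26 179] ((99.0, 195.5), (25.0, 8.0), 90.0) [0.4848 0.4443]
600 [134 208  42  45 428] ((153.94447326660156, 229.94647216796875), (7.815453052520752, 55.273765563964844), 43.9583740234375) [0.3748 0.2667]
540 [ 95 173  42  73 647] ((109.98826599121094, 206.91246032714844), (22.09305191040039, 81.72126770019531), 24.829343795776367) [0.4482 0.4079]
540 [ 95 183   9  26 183] ((99.0, 195.5), (25.0, 8.0), 90.0) [0.4848 0.4443]
540 [134 208  42  45 429] ((153.94447326660156, 229.94647216796875), (7.815453052520752, 55.273765563964844), 43.9583740234375) [0.3748 0.2667]
480 [ 95 173  42  73 653] ((109.98826599121094, 206.91246032714844), (22.09305191040039, 81.72126770019531), 24.829343795776367) [0.4482 0.4079]
480 [ 95 183   9  26 187] ((99.0, 195.5), (25.0, 8.0), 90.0) [0.4848 0.4443]
480 [134 208  42  45 443] ((154.00924682617188, 230.00892639160156), (7.995413303375244, 55.273765563964844), 43.9583740234375) [0.3746 0.2665]
```

View pics/rack.png

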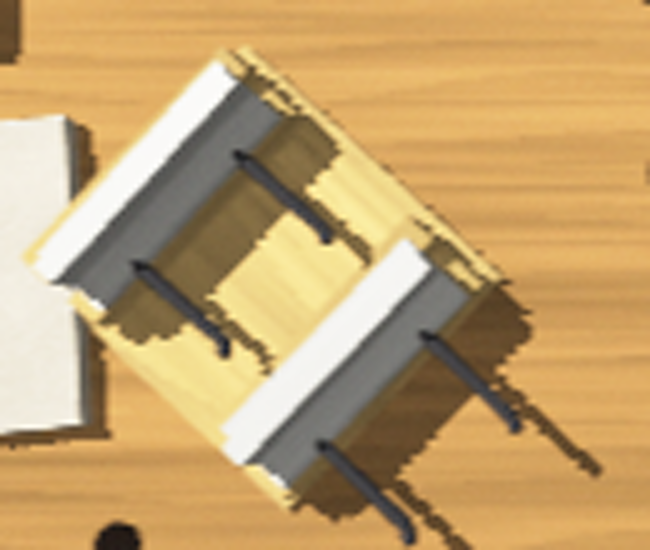

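```bash
cat > go.py <<'E'
import sys; from h import *
def psi(Rm): return np.degrees(np.arctan2(Rm[1,0],Rm[0,0]))
def Rd(p): p=np.radians(p); c,s=np.cos(p),np.sin(p); return np.array([[c,s,0],[s,-c,0],[0,0,-1.]])
def plan(*ts):
    o=observe(); P=np.array(o['position']); Rm=rot(o['ee_rot'])
    print('at',P.round(4),'psi',psi(Rm).round(2),'F',np.round(o['force'],1),'w',round(o['width'],3),'t',o['clock'],'tilt',np.degrees(np.arccos(-Rm[2,2])).round(2))
    for t in ts:
        T=np.array(t[:3]); Q=Rd(t[3]); d=Rm.T@(T-P)
        k=int(np.ceil(np.abs(d).max()/.15001)) or 1
        tw=R.from_matrix(Rm.T@Q).as_rotvec()/(2*np.pi); ang=np.degrees(np.linalg.norm(tw)*2*np.pi)
        print('->',t,'calls',k,'each off',(d/.15/k).round(4).tolist(),'twist(last)',tw.round(4).tolist(),'rows/call',np.ceil(np.linalg.norm(d)/k/.0625),'turnrows',np.ceil(ang/10.7))
        P,Rm=T,Q
if __name__=='__main__': plan(*eval('['+sys.argv[1]+']'))
E
python3 go.py "(.22,-.585,.38,20.5),(.55,-.1,.40,20.5),(.55,-.1,.40,90)"
```

```text
at [ 0.2195 -0.5852  0.2438] psi 20.56 F [ 0.4 -0.1 -0.4] w 1.003 t 1.5 tilt 0.0
-> (0.22, -0.585, 0.38, 20.5) calls 1 each off [0.0038, -0.0001, -0.9083] twist(last) [0.0, 0.0, 0.0002] rows/call 3.0 turnrows 1.0
-> (0.55, -0.1, 0.4, 20.5) calls 4 each off [0.7983, -0.5645, -0.0333] twist(last) [0.0, 0.0, 0.0] rows/call 3.0 turnrows 0.0
-> (0.55, -0.1, 0.4, 90) calls 1 each off [0.0, 0.0, 0.0] twist(last) [0.0, 0.0, -0.1931] rows/call 0.0 turnrows 7.0
```

>>> jog_arm(
  plan=[
    {"offset": [0,0,-0.9],"twist": [0,0,0],"fingers": 1},
    {"offset": [0,0,-0.9],"twist": [0,0,0],"fingers": 1},
    {"offset": [0,0,-0.9],"twist": [0,0,0],"fingers": 1},
  ],
)

```text
clock: 1.88
position: [0.22, -0.5868, 0.384]
ee_rot: [3.083, 0.559, 0.003]
force: [0.1, 0.3, 0.5]
width: 0.999
gripper_force: 0.0
```

>>> jog_arm(
  plan=[
    {"offset": [0.8,-0.56,-0.03],"twist": [0,0,0],"fingers": 1},
    {"offset": [0.8,-0.56,-0.03],"twist": [0,0,0],"fingers": 1},
    {"offset": [0.8,-0.56,-0.03],"twist": [0,0,0],"fingers": 1},
  ],
)

```text
clock: 2.25
position: [0.3051, -0.4607, 0.383]
ee_rot: [-3.088, -0.568, -0.002]
force: [-0.6, -0.2, 0.4]
width: 1.005
gripper_force: 0.0
```

>>> jog_arm(
  plan=[
    {"offset": [0.8,-0.56,-0.03],"twist": [0,0,0],"fingers": 1},
    {"offset": [0.8,-0.56,-0.03],"twist": [0,0,0],"fingers": 1},
    {"offset": [0.8,-0.56,-0.03],"twist": [0,0,0],"fingers": 1},
  ],
)

```text
clock: 2.62
position: [0.3874, -0.3396, 0.3874]
ee_rot: [-3.088, -0.569, -0.001]
force: [0.3, -0.9, -0.5]
width: 1.001
gripper_force: 0.0
```

>>> jog_arm(
  plan=[
    {"offset": [0.8,-0.56,-0.03],"twist": [0,0,0],"fingers": 1},
    {"offset": [0.8,-0.56,-0.03],"twist": [0,0,0],"fingers": 1},
    {"offset": [0.8,-0.56,-0.03],"twist": [0,0,0],"fingers": 1},
  ],
)

```text
clock: 3.0
position: [0.4698, -0.2186, 0.3917]
ee_rot: [-3.088, -0.569, -0.0]
force: [-0.8, -0.1, -0.1]
width: 1.002
gripper_force: 0.0
```

>>> jog_arm(
  plan=[
    {"offset": [0.8,-0.56,-0.03],"twist": [0,0,-0.03],"fingers": 1},
    {"offset": [0.8,-0.56,-0.03],"twist": [0,0,-0.06],"fingers": 1},
    {"offset": [0.8,-0.56,-0.03],"twist": [0,0,-0.09],"fingers": 1},
    {"offset": [0.8,-0.56,-0.03],"twist": [0,0,-0.12],"fingers": 1},
    {"offset": [0.8,-0.56,-0.03],"twist": [0,0,-0.15],"fingers": 1},
    {"offset": [0.8,-0.56,-0.03],"twist": [0,0,-0.18],"fingers": 1},
    {"offset": [0.8,-0.56,-0.03],"twist": [0,0,-0.193],"fingers": 1},
    {"offset": [0.8,-0.56,-0.03],"twist": [0,0,-0.193],"fingers": 1},
  ],
)

```text
clock: 4.0
position: [0.5507, -0.1022, 0.396]
ee_rot: [-2.221, -2.221, 0.001]
force: [-0.7, -0.5, 0.3]
width: 0.998
gripper_force: 0.0
```

```bash
python3 - <<'E'
from h import *
c=calibration('wrist'); im=get_image('wrist'); save('w1',im); np.save('w1.npy',im)
print(c['position'],rot(c['attitude']).round(3).tolist())
for t in('box0','box0_bar','seat0'):
    print(t,[(round(d['conf'],2),round(d['at'][1]*512,1),round(d['at'][0]*384,1)) for d in landmark_of(t,'wrist')])
E
```

```text
[ 0.55026352 -0.0264298   0.53863625] [[1.0, -0.0, -0.0], [-0.0, -0.959, -0.282], [-0.0, 0.282, -0.959]]
box0 [(0.96, 195.8, 87.1), (0.81, 237.0, 245.7), (0.65, 172.1, 243.9), (0.56, 259.0, 291.9)]
box0_bar [(0.43, 198.4, 83.9)]
seat0 [(0.85, 356.1, 214.5), (0.63, 362.6, 71.6), (0.22, 178.7, 82.7)]
```

View pics/w1.png

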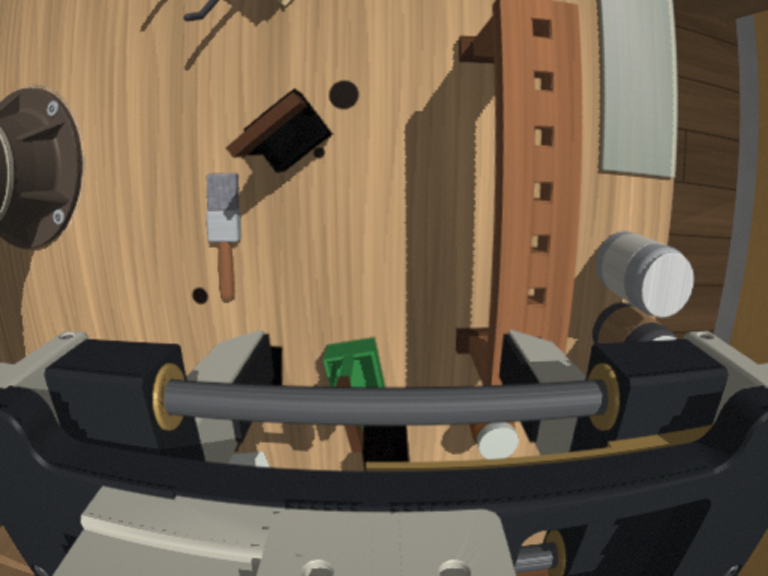

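```bash
cat > slots.py <<'E'
from h import *
def slots(im,c,guess,ys,z=.17,w=11):
    L=[]
    for (u,v),y in zip(guess,ys):
        u0,v0=int(round(u))-w,int(round(v))-w
        p=im[max(v0,0):v0+2*w+1,u0:u0+2*w+1].astype(float); 
        med=np.median(p.reshape(-1,3),0); m=(np.abs(p-med).sum(2)>55).astype(np.uint8)
        n,l,s,ce=cv2.connectedComponentsWithStats(m); 
        j=min(range(1,n),key=lambda i:np.hypot(*(ce[i]-w))-0.05*s[i,4])
        b=s[j]; cu,cv=u0+b[0]+(b[2]-1)/2,max(v0,0)+b[1]+(b[3]-1)/2
        P=atz('wrist',cu,cv,z,c); L.append((*P[:2],y)); print((round(cu,1),round(cv,1)),b.tolist(),P[:2].round(4))
    L=np.array(L); best=None
    # rigid 2D fit: P = t + y*(-sin,cos)
    ym=L[:,2]-L[:,2].mean(); q=L[:,:2]-L[:,:2].mean(0); d=(ym[:,None]*q).sum(0); th=np.arctan2(-d[0],d[1])
    t=L[:,:2].mean(0)-L[:,2].mean()*np.array([-np.sin(th),np.cos(th)])
    res=L[:,:2]-t-L[:,2:]*np.array([-np.sin(th),np.cos(th)])
    print('stand',t.round(4),'yaw',np.degrees(th).round(2),'res mm',(res*1e3).round(1).tolist())
    for s in(-.095,.095): print('seat',(t+s*np.array([-np.sin(th),np.cos(th)])).round(4))
E
python3 - <<'E'
from slots import *
c=calibration('wrist'); im=np.load('w1.npy')
g=[(542,28),(543,81),(543,135),(541,190),(540,242),(537,295)]
slots(im,c,[(a/1.5,b/1.5) for a,b in g],[.167,.119,.071,.023,-.023,-.071])
E
python3 go.py "(.50,.20,.35,90),(.43,.33,.25,133)"
```

```text
(np.float64(360.5), np.float64(18.5)) [4, 4, 14, 14, 163] [0.6829 0.0919]
(np.float64(362.0), np.float64(53.5)) [5, 4, 13, 14, 152] [0.6838 0.0441]
(np.float64(362.5), np.float64(90.5)) [5, 5, 14, 14, 149] [ 0.6848 -0.0044]
(np.float64(362.0), np.float64(127.0)) [6, 5, 13, 13, 146] [ 0.6858 -0.0517]
(np.float64(360.0), np.float64(162.0)) [5, 6, 13, 13, 131] [ 0.686  -0.0979]
(np.float64(357.5), np.float64(197.0)) [4, 6, 14, 11, 123] [ 0.6869 -0.1463]
stand [ 0.6858 -0.075 ] yaw 0.95 res mm [[-0.2, -0.0], [-0.0, 0.2], [0.2, -0.3], [0.4, 0.3], [-0.2, 0.1], [-0.1, -0.3]]
seat [ 0.6874 -0.17  ]
seat [0.6843 0.0199]
at [ 0.5509 -0.1021  0.3965] psi 89.94 F [ 1.2  0.1 -0.5] w 1.002 t 4.2 tilt 0.02
-> (0.5, 0.2, 0.35, 90) calls 3 each off [0.6712, -0.1136, 0.1033] twist(last) [-0.0001, 0.0, -0.0002] rows/call 2.0 turnrows 1.0
-> (0.43, 0.33, 0.25, 133) calls 1 each off [0.8667, -0.4667, 0.6667] twist(last) [0.0, 0.0, -0.1194] rows/call 3.0 turnrows 5.0
```

>>> jog_arm(
  plan=[
    {"offset": [0.8,-0.1,0.1],"twist": [0,0,0],"fingers": 1},
    {"offset": [0.8,-0.1,0.1],"twist": [0,0,0],"fingers": 1},
    {"offset": [0.8,-0.1,0.1],"twist": [0,0,0],"fingers": 1},
  ],
)

```text
clock: 4.58
position: [0.5346, 0.0237, 0.3818]
ee_rot: [-2.211, -2.23, -0.002]
force: [0.3, -0.3, 0.9]
width: 1.0
gripper_force: 0.0
```

>>> jog_arm(
  plan=[
    {"offset": [0.8,-0.1,0.1],"twist": [0,0,0],"fingers": 1},
    {"offset": [0.8,-0.1,0.1],"twist": [0,0,0],"fingers": 1},
    {"offset": [0.8,-0.1,0.1],"twist": [0,0,0],"fingers": 1},
  ],
)

```text
clock: 4.95
position: [0.5193, 0.1427, 0.3666]
ee_rot: [-2.212, -2.229, -0.001]
force: [0.7, -1.0, 0.6]
width: 1.0
gripper_force: 0.0
```

>>> jog_arm(
  plan=[
    {"offset": [0.9,-0.3,0.4],"twist": [0,0,-0.03],"fingers": 1},
    {"offset": [0.9,-0.3,0.4],"twist": [0,0,-0.06],"fingers": 1},
    {"offset": [0.9,-0.3,0.4],"twist": [0,0,-0.09],"fingers": 1},
    {"offset": [0.9,-0.3,0.4],"twist": [0,0,-0.12],"fingers": 1},
    {"offset": [0.9,-0.3,0.4],"twist": [0,0,-0.12],"fingers": 1},
    {"offset": [0.9,-0.3,0.4],"twist": [0,0,-0.12],"fingers": 1},
  ],
)

```text
clock: 5.7
position: [0.4766, 0.2718, 0.3068]
ee_rot: [1.256, 2.879, -0.0]
force: [-0.4, -0.3, 0.0]
width: 1.0
gripper_force: 0.0
```

```bash
python3 - <<'E'
from h import *
c=calibration('wrist'); im=get_image('wrist'); save('w2',im); np.save('w2.npy',im); 
import pickle; pickle.dump(c,open('w2.pkl','wb'))
for t in('rail0','rail0_hook0'):
    print(t,[(round(d['conf'],2),round(d['at'][1]*512,1),round(d['at'][0]*384,1)) for d in landmark_of(t,'wrist')])
E
python3 go.py
```

```text
rail0 [(0.96, 323.1, 105.7), (0.71, 198.1, 111.9)]
rail0_hook0 [(0.98, 151.7, 154.4), (0.72, 146.4, 89.4)]Traceback (most recent call last):
  File "go.py", line 13, in <module>
    if __name__=='__main__': plan(*eval('['+sys.argv[1]+']'))
                                            ~~~~~~~~^^^
IndexError: list index out of range
```

View pics/w2.png

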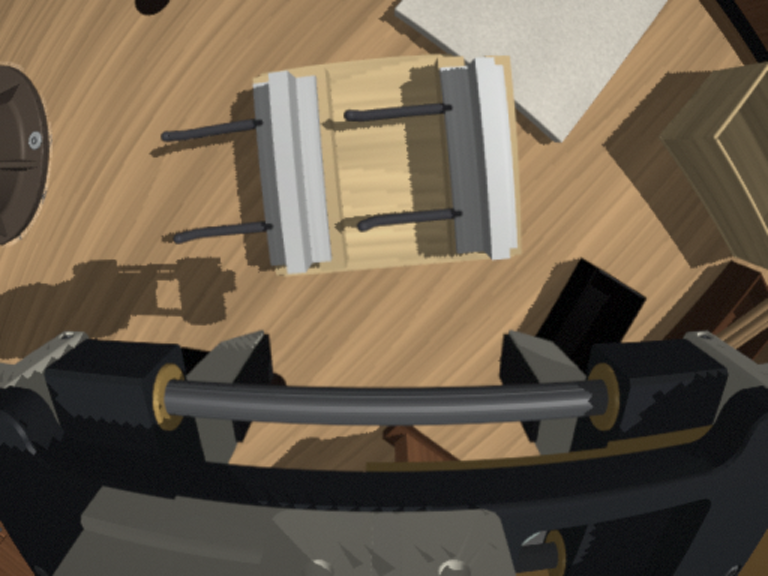

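```bash
cat > railfit.py <<'E'
from go import *
def fit(c,corners,s=1.5,z=.086):
    P=np.array([atz('wrist',a/s,b/s,z,c)[:2] for a,b in corners]) # TL,TR,BL,BR : y+ at top
    m=P.mean(0); d=P[:2].mean(0)-P[2:].mean(0)
    print('centre',m.round(4),'len',np.linalg.norm(d).round(4),'w',np.linalg.norm(P[1]-P[0]).round(4),np.linalg.norm(P[3]-P[2]).round(4),'yaw',np.degrees(np.arctan2(-d[0],d[1])).round(2))
    return m
E
python3 - <<'E'
from railfit import *; import pickle
c=pickle.load(open('w2.pkl','rb'))
fit(c,[(269,73),(292,73),(287,272),(308,270)]); fit(c,[(478,58),(503,57),(493,259),(515,257)])
im=np.load('w2.npy')
for v in (70,110,150): print(v,im[v,170:222,1].tolist()); print(im[v,310:350,1].tolist())
plan((.47,.28,.3,133))
E
```

```text
centre [0.3738 0.2637] len 0.1677 w 0.0194 0.0186 yaw 46.36
centre [0.4927 0.3911] len 0.1699 w 0.0213 0.0197 yaw 48.24
70 [93, 96, 97, 101, 100, 101, 99, 100, 99, 109, 162, 189, 193, 192, 192, 193, 193, 192, 192, 193, 195, 192, 183, 161, 149, 147, 149, 153, 171, 195, 198, 196, 197, 196, 198, 198, 197, 197, 194, 192, 184, 168, 166, 174, 175, 176, 175, 176, 172, 149, 150, 161]
[96, 98, 99, 98, 86, 79, 78, 77, 77, 97, 164, 210, 216, 215, 215, 218, 217, 216, 218, 217, 218, 219, 219, 221, 221, 219, 216, 210, 192, 178, 176, 174, 167, 111, 88, 86, 102, 149, 189, 203]
110 [67, 66, 73, 93, 95, 95, 95, 99, 99, 97, 97, 96, 101, 135, 185, 189, 189, 191, 190, 189, 190, 189, 190, 189, 191, 188, 169, 150, 147, 147, 151, 161, 183, 193, 194, 195, 196, 196, 196, 196, 196, 193, 188, 185, 170, 164, 169, 170, 169, 168, 168, 167]
[99, 97, 98, 97, 94, 95, 95, 94, 83, 80, 77, 77, 82, 122, 187, 208, 211, 212, 211, 212, 213, 213, 214, 213, 214, 215, 217, 219, 217, 213, 211, 201, 174, 170, 169, 163, 153, 149, 148, 148]
150 [64, 61, 64, 61, 48, 40, 36, 34, 34, 36, 37, 53, 81, 95, 95, 95, 98, 134, 178, 189, 189, 189, 190, 190, 190, 191, 191, 191, 189, 185, 170, 153, 149, 150, 152, 166, 184, 193, 189, 189, 192, 196, 194, 193, 192, 190, 189, 187, 160, 160, 162, 162]
[97, 97, 96, 95, 94, 95, 96, 95, 94, 95, 94, 83, 80, 79, 76, 84, 125, 196, 205, 205, 205, 205, 207, 206, 205, 205, 206, 206, 206, 208, 207, 206, 204, 200, 179, 164, 161, 144, 133, 133]
at [0.4762 0.2723 0.3069] psi 133.04 F [-0.8  0.6 -0.3] w 0.998 t 5.85 tilt 0.03
-> (0.47, 0.28, 0.3, 133) calls 1 each off [0.0656, 0.0051, 0.0461] twist(last) [0.0, 0.0001, 0.0001] rows/call 1.0 turnrows 1.0
```

```bash
python3 - <<'E'
from railfit import *; import pickle
c=pickle.load(open('w2.pkl','rb'))
for n,e,top,bot in(('L',[(179.8,70),(183.1,110),(187.2,150)],73/1.5,271/1.5),('R',[(319.9,70),(323.2,110),(326.2,150)],58/1.5,258/1.5)):
    P=np.array([atz('wrist',u,v,.086,c)[:2] for u,v in e]); d=P[0]-P[2]; th=np.arctan2(-d[0],d[1])
    xh=np.array([np.cos(th),np.sin(th)]); yh=np.array([-xh[1],xh[0]])
    f=lambda v: np.interp(v,[p[1] for p in e],[p[0] for p in e])
    T=atz('wrist',e[0][0]+(e[0][0]-e[2][0])/80*(70-top)+5,top,.086,c)[:2]; B=atz('wrist',e[2][0]+(e[2][0]-e[0][0])/80*(bot-150)+5,bot,.086,c)[:2]
    x=(P@xh).mean()+.008; y=((T+B)/2)@yh
    C=x*xh+y*yh
    print(n,'yaw',np.degrees(th).round(2),'centre',C.round(4),'len',((T-B)@yh).round(4),'xl',(P@xh).round(4))
E
```

```text
L yaw 46.72 centre [0.3718 0.2623] len 0.1681 xl [0.4379 0.4379 0.4379]
R yaw 48.85 centre [0.4896 0.3876] len 0.1692 xl [0.6062 0.6058 0.6062]
```

```bash
python3 go.py "(.372,.262,.17,137.5)"
```

```text
at [0.4762 0.2723 0.3069] psi 133.04 F [-0.8  0.6 -0.3] w 0.998 t 5.85 tilt 0.03
-> (0.372, 0.262, 0.17, 137.5) calls 1 each off [0.4242, -0.5546, 0.9124] twist(last) [0.0, 0.0001, -0.0124] rows/call 3.0 turnrows 1.0
```

>>> jog_arm(
  plan=[
    {"offset": [0.424,-0.555,0.3],"twist": [0,0,-0.0124],"fingers": 1},
    {"offset": [0.424,-0.555,0.6],"twist": [0,0,-0.0124],"fingers": 1},
    {"offset": [0.424,-0.555,0.91],"twist": [0,0,-0.0124],"fingers": 1},
    {"offset": [0.424,-0.555,0.91],"twist": [0,0,-0.0124],"fingers": 1},
    {"offset": [0.424,-0.555,0.91],"twist": [0,0,-0.0124],"fingers": 1},
  ],
)

```text
clock: 6.48
position: [0.373, 0.2633, 0.1721]
ee_rot: [1.135, 2.929, 0.003]
force: [0.8, 0.6, 0.7]
width: 1.0
gripper_force: 0.0
```

```bash
python3 - <<'E'
from go import *; import pickle
c=calibration('wrist'); im=get_image('wrist'); save('w3',im[:, 100:430],1.8); np.save('w3.npy',im); pickle.dump(c,open('w3.pkl','wb')); plan()
E
```

```text
at [0.3734 0.2636 0.1725] psi 137.63 F [ 0.1 -0.2 -0.3] w 1.004 t 6.525 tilt 0.21
```

View pics/w3.png

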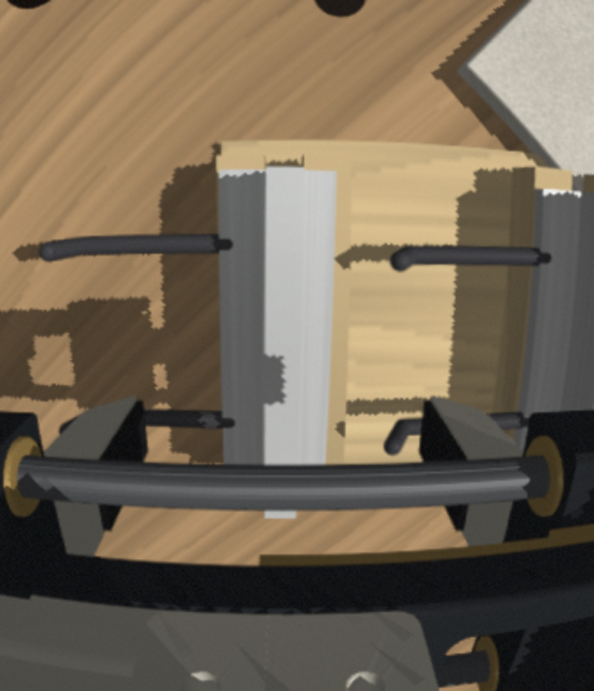

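```bash
python3 - <<'E'
from go import *; import pickle
c=pickle.load(open('w3.pkl','rb')); im=np.load('w3.npy')
for v in(110,150,180,210,240,284): print(v,im[v,235:290,1].tolist())
print(im[80:105,255,1].tolist(), im[275:295,255,1].tolist())
A=atz('wrist',255.5,93.3,.086,c); B=atz('wrist',255.5,287,.086,c); Rm=Rd(137.63); P=np.array([.3734,.2636,.1725])
print((Rm.T@(A-P)).round(4),(Rm.T@(B-P)).round(4))
for v,u in((110,246.7),(287,247.2),(287,264.4)): print((Rm.T@(atz('wrist',u,v,.086,c)-P)).round(4))
E
```

```text
110 [99, 101, 100, 100, 100, 98, 97, 97, 96, 99, 98, 108, 141, 189, 198, 200, 197, 199, 198, 199, 198, 199, 199, 200, 198, 199, 200, 199, 198, 200, 200, 201, 201, 202, 203, 202, 200, 200, 203, 200, 199, 202, 203, 201, 203, 202, 201, 201, 199, 197, 194, 188, 178, 176, 178]
150 [96, 95, 97, 96, 96, 93, 94, 93, 92, 93, 97, 111, 156, 188, 191, 192, 192, 192, 193, 191, 191, 192, 191, 191, 191, 192, 192, 192, 192, 192, 194, 193, 193, 196, 196, 196, 195, 197, 198, 196, 199, 197, 196, 196, 198, 195, 194, 191, 190, 188, 181, 177, 174, 175, 174]
180 [94, 93, 94, 92, 92, 93, 92, 90, 89, 91, 95, 119, 160, 187, 187, 188, 189, 189, 189, 188, 189, 189, 189, 189, 189, 189, 188, 189, 189, 189, 189, 189, 191, 192, 192, 191, 194, 193, 193, 194, 193, 194, 194, 195, 192, 188, 186, 185, 185, 177, 170, 168, 169, 169, 167]
210 [93, 92, 92, 93, 93, 91, 91, 91, 89, 91, 92, 92, 91, 91, 93, 91, 93, 93, 93, 92, 93, 101, 131, 168, 184, 186, 186, 187, 186, 186, 186, 188, 191, 188, 186, 187, 190, 190, 192, 192, 192, 191, 192, 188, 185, 184, 185, 182, 172, 165, 164, 164, 163, 164, 164]
240 [92, 93, 92, 92, 92, 93, 9
[... 164 characters left out ...]
188, 188, 186, 184, 184, 186, 176, 164, 161, 161, 160, 158, 150, 108, 85]
284 [133, 130, 126, 125, 123, 122, 119, 119, 114, 113, 111, 121, 158, 171, 173, 171, 170, 171, 171, 169, 170, 167, 168, 169, 169, 170, 169, 170, 168, 148, 131, 125, 122, 121, 119, 119, 118, 117, 116, 119, 122, 128, 132, 133, 131, 131, 132, 132, 130, 128, 124, 121, 122, 122, 125]
[180, 179, 179, 180, 181, 181, 182, 181, 174, 142, 98, 93, 137, 191, 200, 200, 200, 200, 199, 198, 199, 198, 198, 199, 198] [93, 91, 84, 78, 77, 76, 75, 75, 111, 170, 185, 188, 180, 145, 138, 139, 139, 137, 135, 130]
[ 0.0845 -0.0021  0.0865] [-0.0855 -0.0024  0.0865]
[ 0.0717 -0.0088  0.0865]
[-0.0855 -0.0101  0.0865]
[-0.0855  0.0059  0.0865]
```

>>> jog_arm(
  plan=[
    {"offset": [-0.003,-0.014,0.3],"twist": [0,0,0.0013],"fingers": 1},
    {"offset": [-0.003,-0.014,0.5],"twist": [0,0,0.0013],"fingers": 1},
    {"offset": [-0.003,-0.014,0.663],"twist": [0,0,0.0013],"fingers": 1},
    {"offset": [-0.003,-0.014,0.663],"twist": [0,0,0.0013],"fingers": 1},
    {"offset": [-0.003,-0.014,0.663],"twist": [0,0,0.0013],"fingers": -1},
    {"offset": [-0.003,-0.014,0.663],"twist": [0,0,0.0013],"fingers": -1},
    {"offset": [-0.003,-0.014,0.663],"twist": [0,0,0.0013],"fingers": -1},
    {"offset": [-0.003,-0.014,0.663],"twist": [0,0,0.0013],"fingers": -1},
    {"offset": [-0.003,-0.014,0.663],"twist": [0,0,0.0013],"fingers": -1},
    {"offset": [-0.003,-0.014,0.663],"twist": [0,0,0.0013],"fingers": -1},
    {"offset": [-0.003,-0.014,0.663],"twist": [0,0,0.0013],"fingers": -1},
    {"offset": [-0.003,-0.014,0.663],"twist": [0,0,0.0013],"fingers": -1},
  ],
  newtons=50,
)

```text
clock: 8.02
position: [0.3708, 0.261, 0.0709]
ee_rot: [1.145, 2.925, 0.002]
force: [1.3, 3.8, -0.6]
width: 0.177
gripper_force: 1.8
```

```bash
python3 go.py "(.372,.262,.20,137.1),(.4,.262,.30,137),(.6874,-.17,.30,90.95)"
```

```text
at [0.3708 0.261  0.0709] psi 137.24 F [ 1.3  3.8 -0.6] w 0.177 t 8.025 tilt 0.08
-> (0.372, 0.262, 0.2, 137.1) calls 1 each off [-0.0008, 0.0116, -0.8607] twist(last) [0.0002, -0.0, 0.0004] rows/call 3.0 turnrows 1.0
-> (0.4, 0.262, 0.3, 137) calls 1 each off [-0.1367, 0.1271, -0.6667] twist(last) [0.0, 0.0, 0.0003] rows/call 2.0 turnrows 1.0
-> (0.6874, -0.17, 0.3, 90.95) calls 4 each off [-0.8414, -0.1999, 0.0] twist(last) [0.0, 0.0, 0.1279] rows/call 3.0 turnrows 5.0
```

>>> jog_arm(
  plan=[
    {"offset": [0,0,0],"twist": [0,0,0],"fingers": -1},
    {"offset": [0,0,0],"twist": [0,0,0],"fingers": -1},
    {"offset": [0,0,0],"twist": [0,0,0],"fingers": -1},
    {"offset": [0,0,-0.1],"twist": [0,0,0],"fingers": -1},
    {"offset": [0,0,-0.3],"twist": [0,0,0],"fingers": -1},
    {"offset": [0,0,-0.6],"twist": [0,0,0],"fingers": -1},
    {"offset": [0,0,-0.86],"twist": [0,0,0],"fingers": -1},
    {"offset": [0,0,-0.86],"twist": [0,0,0],"fingers": -1},
  ],
)

```text
clock: 9.02
position: [0.3708, 0.2604, 0.2013]
ee_rot: [1.146, 2.923, 0.002]
force: [0.2, -0.2, -6.3]
width: 0.17
gripper_force: 50.0
```

>>> jog_arm(
  plan=[
    {"offset": [-0.1,0.1,-0.35],"twist": [0,0,0],"fingers": -1},
    {"offset": [-0.14,0.13,-0.67],"twist": [0,0,0],"fingers": -1},
    {"offset": [-0.14,0.13,-0.67],"twist": [0,0,0],"fingers": -1},
  ],
)

```text
clock: 9.4
position: [0.4002, 0.2605, 0.3012]
ee_rot: [1.148, 2.923, 0.003]
force: [-0.0, -0.0, -6.1]
width: 0.17
gripper_force: 50.0
```

```bash
python3 go.py "(.6874,-.17,.30,137),(.6874,-.17,.3,90.95)"
```

```text
at [0.4002 0.2605 0.3012] psi 137.13 F [-0.  -0.  -6.1] w 0.17 t 9.4 tilt 0.13
-> (0.6874, -0.17, 0.3, 137) calls 4 each off [-0.839, -0.2002, 0.0023] twist(last) [0.0003, 0.0001, 0.0004] rows/call 3.0 turnrows 1.0
-> (0.6874, -0.17, 0.3, 90.95) calls 1 each off [0.0, 0.0, 0.0] twist(last) [0.0, 0.0, 0.1279] rows/call 0.0 turnrows 5.0
```

>>> jog_arm(
  plan=[
    {"offset": [-0.42,-0.1,0],"twist": [0,0,0],"fingers": -1},
    {"offset": [-0.84,-0.2,0],"twist": [0,0,0],"fingers": -1},
    {"offset": [-0.84,-0.2,0],"twist": [0,0,0],"fingers": -1},
  ],
)

```text
clock: 9.78
position: [0.4723, 0.1464, 0.2964]
ee_rot: [-1.157, -2.917, 0.009]
force: [-0.6, 0.8, -5.6]
width: 0.169
gripper_force: 50.0
```

>>> jog_arm(
  plan=[
    {"offset": [-0.42,-0.1,0],"twist": [0,0,0],"fingers": -1},
    {"offset": [-0.84,-0.2,0],"twist": [0,0,0],"fingers": -1},
    {"offset": [-0.84,-0.2,0],"twist": [0,0,0],"fingers": -1},
  ],
)

```text
clock: 10.15
position: [0.5439, 0.0393, 0.2963]
ee_rot: [-1.156, -2.917, 0.007]
force: [-0.4, 0.7, -6.0]
width: 0.175
gripper_force: 50.0
```

>>> jog_arm(
  plan=[
    {"offset": [-0.42,-0.1,0],"twist": [0,0,0],"fingers": -1},
    {"offset": [-0.84,-0.2,0],"twist": [0,0,0],"fingers": -1},
    {"offset": [-0.84,-0.2,0],"twist": [0,0,0],"fingers": -1},
  ],
)

```text
clock: 10.52
position: [0.6157, -0.0678, 0.296]
ee_rot: [-1.155, -2.917, 0.006]
force: [-0.7, 1.0, -5.9]
width: 0.17
gripper_force: 50.0
```

>>> jog_arm(
  plan=[
    {"offset": [-0.42,-0.1,0],"twist": [0,0,0.025],"fingers": -1},
    {"offset": [-0.84,-0.2,0],"twist": [0,0,0.05],"fingers": -1},
    {"offset": [-0.84,-0.2,0],"twist": [0,0,0.075],"fingers": -1},
    {"offset": [-0.84,-0.2,0],"twist": [0,0,0.1],"fingers": -1},
    {"offset": [-0.84,-0.2,0],"twist": [0,0,0.125],"fingers": -1},
    {"offset": [-0.84,-0.2,0],"twist": [0,0,0.128],"fingers": -1},
    {"offset": [-0.84,-0.2,0],"twist": [0,0,0.128],"fingers": -1},
  ],
)

```text
clock: 11.4
position: [0.6871, -0.1688, 0.2989]
ee_rot: [-2.193, -2.247, 0.002]
force: [-0.6, -0.4, -5.3]
width: 0.17
gripper_force: 50.0
```

```bash
python3 - <<'E'
from go import *; import pickle
plan((.6874,-.17,.245,90.95))
c=calibration('wrist'); im=get_image('wrist'); save('w4',im,1.5); np.save('w4.npy',im); pickle.dump(c,open('w4.pkl','wb')); 
E
```

```text
at [ 0.6871 -0.1688  0.2989] psi 91.38 F [-0.6 -0.4 -5.3] w 0.17 t 11.4 tilt 0.13
-> (0.6874, -0.17, 0.245, 90.95) calls 1 each off [-0.0079, 0.0029, 0.3593] twist(last) [-0.0004, -0.0001, 0.0012] rows/call 1.0 turnrows 1.0
```

View pics/w4.png

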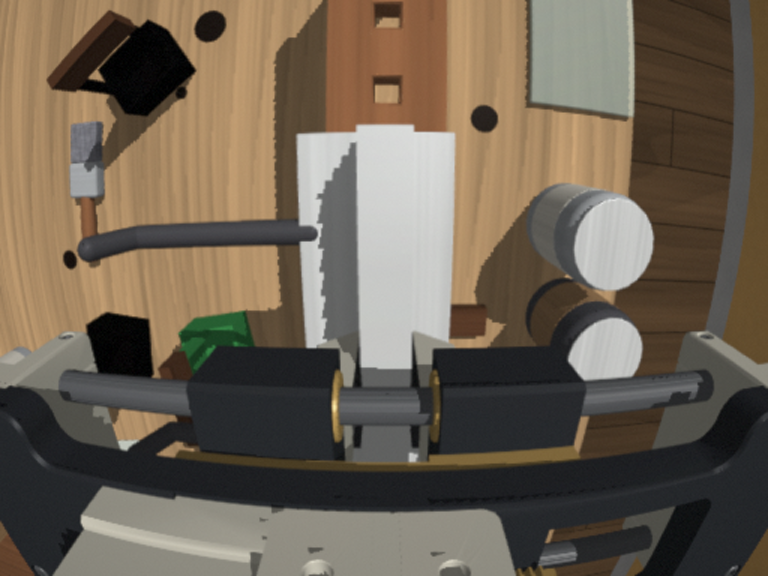

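```bash
python3 - <<'E'
from go import *; import pickle
c=pickle.load(open('w4.pkl','rb')); im=np.load('w4.npy')
print(im[78:90,257,1].tolist()); 
for v in(95,150,200): print(v,im[v,230:285,1].tolist())
P=np.array([.6871,-.1688,.2989]); Rm=Rd(91.38)
for u,v in((237.5,84),(276,84)): print('end',(Rm.T@(atz('wrist',u,v,P[2]+.0151,c)-P)).round(4))
th=np.radians(.95); t=np.array([.6858,-.075]); 
for y in(.071,.023): 
    S=[*(t+y*np.array([-np.sin(th),np.cos(th)])),.17]; print('pred slot px*1.5',np.array(proj('wrist',S,c))*1.5)
E
```

```text
[106, 105, 105, 107, 128, 189, 215, 216, 217, 217, 215, 217]
95 [207, 206, 201, 167, 137, 132, 134, 160, 201, 211, 214, 214, 214, 214, 214, 214, 214, 214, 215, 213, 214, 215, 215, 214, 215, 214, 216, 215, 214, 214, 216, 216, 215, 217, 216, 216, 216, 215, 216, 217, 217, 217, 217, 218, 216, 218, 219, 219, 217, 216, 217, 218, 219, 217, 215]
150 [101, 101, 98, 98, 99, 100, 105, 119, 164, 202, 207, 206, 206, 206, 206, 207, 206, 208, 207, 207, 206, 206, 206, 206, 206, 206, 206, 206, 207, 207, 207, 207, 206, 207, 207, 208, 206, 207, 207, 207, 206, 207, 208, 207, 207, 208, 210, 208, 206, 207, 210, 210, 210, 207, 206]
200 [99, 98, 97, 96, 96, 97, 95, 99, 117, 164, 198, 201, 201, 200, 200, 200, 201, 200, 199, 200, 200, 201, 200, 200, 199, 201, 200, 199, 200, 200, 200, 201, 200, 201, 200, 201, 200, 201, 199, 200, 200, 200, 201, 201, 201, 203, 204, 200, 200, 202, 204, 205, 204, 202, 202]
end [ 0.0844 -0.0087 -0.0151]
end [ 0.0844  0.0075 -0.0151]
pred slot px*1.5 [389.07452439  14.72985414]
pred slot px*1.5 [388.53846281  89.12751811]
```

```bash
python3 - <<'E'
from go import *; import pickle
c=pickle.load(open('w4.pkl','rb'))
P=np.array([.6871,-.1688,.2989]); Rm=Rd(91.38)
for u,v in((237.4,95),(237.9,150),(238.9,200)): print('e',(Rm.T@(atz('wrist',u,v,P[2]+.0151,c)-P)).round(4))
plan((.688,-.1695,.235,90.95),(.688,-.1695,.201,90.95))
E
```

```text
e [ 0.0796 -0.0088 -0.0151]
e [ 0.0559 -0.0088 -0.0151]
e [ 0.033  -0.0087 -0.0151]
at [ 0.6872 -0.1692  0.2993] psi 91.35 F [-0.7 -0.1 -5.6] w 0.173 t 11.45 tilt 0.09
-> (0.688, -0.1695, 0.235, 90.95) calls 1 each off [-0.0023, 0.0059, 0.4286] twist(last) [-0.0002, -0.0, 0.0011] rows/call 2.0 turnrows 1.0
-> (0.688, -0.1695, 0.201, 90.95) calls 1 each off [0.0, 0.0, 0.2267] twist(last) [0.0, 0.0, 0.0] rows/call 1.0 turnrows 0.0
```

>>> jog_arm(
  plan=[
    {"offset": [-0.002,0.006,0.2],"twist": [0,0,0.0011],"fingers": -1},
    {"offset": [-0.002,0.006,0.43],"twist": [0,0,0.0011],"fingers": -1},
    {"offset": [-0.002,0.006,0.43],"twist": [0,0,0.0011],"fingers": -1},
    {"offset": [-0.002,0.006,0.43],"twist": [0,0,0.0011],"fingers": -1},
    {"offset": [-0.002,0.006,0.43],"twist": [0,0,0.0011],"fingers": -1},
  ],
)

```text
clock: 12.08
position: [0.6894, -0.1702, 0.2378]
ee_rot: [2.205, 2.235, 0.003]
force: [-0.0, -0.3, -4.6]
width: 0.17
gripper_force: 50.0
```

```bash
python3 go.py "(.688,-.1695,.201,90.95)"
```

```text
at [ 0.6894 -0.1702  0.2378] psi 90.77 F [-0.  -0.3 -4.6] w 0.17 t 12.075 tilt 0.17
-> (0.688, -0.1695, 0.201, 90.95) calls 1 each off [0.0048, -0.0101, 0.2451] twist(last) [0.0005, 0.0001, -0.0005] rows/call 1.0 turnrows 1.0
```

>>> jog_arm(
  plan=[
    {"offset": [0.004,-0.009,0.03],"twist": [0,0,0],"fingers": -1},
    {"offset": [0.004,-0.009,0.07],"twist": [0,0,0],"fingers": -1},
    {"offset": [0.004,-0.009,0.11],"twist": [0,0,0],"fingers": -1},
    {"offset": [0.004,-0.009,0.11],"twist": [0,0,0],"fingers": -1},
  ],
)

```text
clock: 12.58
position: [0.6867, -0.1697, 0.2183]
ee_rot: [-2.206, -2.235, 0.002]
force: [-0.6, -0.3, -5.9]
width: 0.174
gripper_force: 50.0
```

```bash
python3 go.py "(.688,-.1695,.201,90.95)"
```

```text
at [ 0.6867 -0.1697  0.2183] psi 90.76 F [-0.6 -0.3 -5.9] w 0.174 t 12.575 tilt 0.09
-> (0.688, -0.1695, 0.201, 90.95) calls 1 each off [0.0013, 0.0091, 0.1154] twist(last) [-0.0002, -0.0, -0.0005] rows/call 1.0 turnrows 1.0
```

>>> jog_arm(
  plan=[
    {"offset": [0.001,0.004,0.04],"twist": [0,0,0],"fingers": -1},
    {"offset": [0.001,0.004,0.08],"twist": [0,0,0],"fingers": -1},
    {"offset": [0.001,0.004,0.115],"twist": [0,0,0],"fingers": -1},
    {"offset": [0.001,0.004,0.115],"twist": [0,0,0],"fingers": -1},
    {"offset": [0.001,0.004,0.115],"twist": [0,0,0],"fingers": -1},
  ],
)

```text
clock: 13.2
position: [0.6877, -0.1695, 0.2021]
ee_rot: [2.207, 2.236, 0.0]
force: [0.4, -0.4, -4.9]
width: 0.168
gripper_force: 50.0
```

>>> jog_arm(
  plan=[
    {"offset": [0,0,0.01],"twist": [0,0,0],"fingers": -1},
    {"offset": [0,0,0.015],"twist": [0,0,0],"fingers": -1},
    {"offset": [0,0,0.015],"twist": [0,0,0],"fingers": 0},
    {"offset": [0,0,0.015],"twist": [0,0,0],"fingers": 0},
    {"offset": [0,0,0.015],"twist": [0,0,0],"fingers": 0},
    {"offset": [0,0,0.015],"twist": [0,0,0],"fingers": 0},
    {"offset": [0,0,0.015],"twist": [0,0,0],"fingers": 0},
    {"offset": [0,0,-0.2],"twist": [0,0,0],"fingers": 0.2},
    {"offset": [0,0,-0.6],"twist": [0,0,0],"fingers": 1},
    {"offset": [0,0,-0.9],"twist": [0,0,0],"fingers": 1},
    {"offset": [0,0,-0.9],"twist": [0,0,0],"fingers": 1},
  ],
)

```text
clock: 14.58
position: [0.6893, -0.1693, 0.3418]
ee_rot: [2.203, 2.232, 0.007]
force: [-0.5, -0.0, -0.1]
width: 0.876
gripper_force: 0.0
```

```bash
python3 - <<'E'
from go import *
plan((.6874,-.17,.33,90.95),(.49,.388,.33,137.5),(.49,.388,.18,137.5))
im=get_image('wrist'); save('w5',im,1.5)
E
```

```text
at [ 0.6893 -0.1693  0.3418] psi 90.74 F [-0.5 -0.  -0.1] w 0.876 t 14.575 tilt 0.44
-> (0.6874, -0.17, 0.33, 90.95) calls 1 each off [-0.0047, -0.0136, 0.0786] twist(last) [0.0012, 0.0002, -0.0006] rows/call 1.0 turnrows 1.0
-> (0.49, 0.388, 0.33, 137.5) calls 4 each off [0.9353, -0.3135, 0.0] twist(last) [0.0, 0.0, -0.1293] rows/call 3.0 turnrows 5.0
-> (0.49, 0.388, 0.18, 137.5) calls 1 each off [0.0, 0.0, 1.0] twist(last) [0.0, 0.0, 0.0] rows/call 3.0 turnrows 0.0
```

View pics/w5.png

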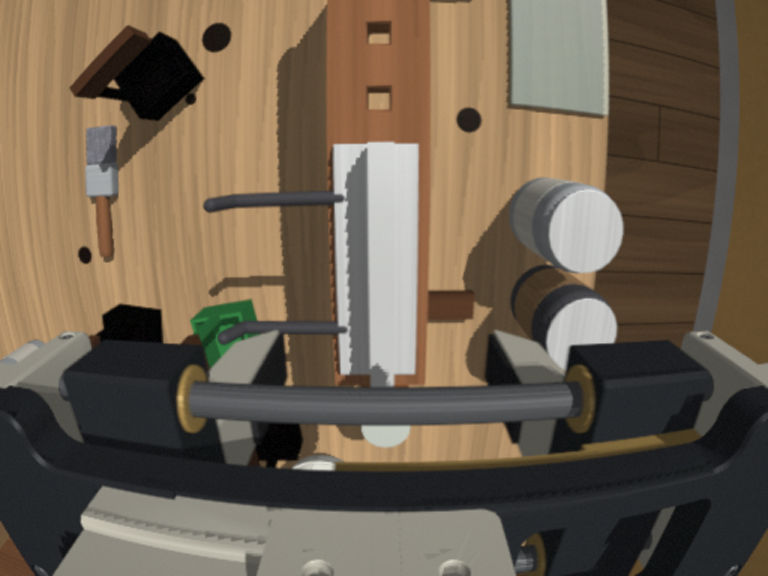

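>>> jog_arm(
  plan=[
    {"offset": [0.45,-0.15,0],"twist": [0,0,0],"fingers": 1},
    {"offset": [0.93,-0.32,0],"twist": [0,0,0],"fingers": 1},
    {"offset": [0.93,-0.32,0],"twist": [0,0,0],"fingers": 1},
  ],
)

```text
clock: 15.0
position: [0.6359, -0.0259, 0.336]
ee_rot: [-2.199, -2.24, 0.001]
force: [0.6, -0.2, 0.9]
width: 0.998
gripper_force: 0.0
```

>>> jog_arm(
  plan=[
    {"offset": [0.45,-0.15,0],"twist": [0,0,0],"fingers": 1},
    {"offset": [0.93,-0.32,0],"twist": [0,0,0],"fingers": 1},
    {"offset": [0.93,-0.32,0],"twist": [0,0,0],"fingers": 1},
  ],
)

```text
clock: 15.38
position: [0.5861, 0.112, 0.3362]
ee_rot: [-2.2, -2.24, 0.001]
force: [-0.2, -0.7, -0.0]
width: 0.999
gripper_force: 0.0
```

>>> jog_arm(
  plan=[
    {"offset": [0.45,-0.15,0],"twist": [0,0,0],"fingers": 1},
    {"offset": [0.93,-0.32,0],"twist": [0,0,0],"fingers": 1},
    {"offset": [0.93,-0.32,0],"twist": [0,0,0],"fingers": 1},
  ],
)

```text
clock: 15.75
position: [0.5359, 0.2506, 0.336]
ee_rot: [-2.2, -2.24, 0.001]
force: [0.2, -0.6, -0.3]
width: 1.0
gripper_force: 0.0
```

>>> jog_arm(
  plan=[
    {"offset": [0.45,-0.15,0],"twist": [0,0,-0.025],"fingers": 1},
    {"offset": [0.93,-0.32,0],"twist": [0,0,-0.05],"fingers": 1},
    {"offset": [0.93,-0.32,0],"twist": [0,0,-0.075],"fingers": 1},
    {"offset": [0.93,-0.32,0.2],"twist": [0,0,-0.1],"fingers": 1},
    {"offset": [0.93,-0.32,0.5],"twist": [0,0,-0.129],"fingers": 1},
    {"offset": [0.93,-0.32,0.8],"twist": [0,0,-0.129],"fingers": 1},
    {"offset": [0.93,-0.32,0.95],"twist": [0,0,-0.129],"fingers": 1},
    {"offset": [0.93,-0.32,0.95],"twist": [0,0,-0.129],"fingers": 1},
    {"offset": [0.93,-0.32,0.95],"twist": [0,0,-0.129],"fingers": 1},
  ],
)

```text
clock: 16.88
position: [0.4888, 0.3861, 0.195]
ee_rot: [1.147, 2.925, 0.001]
force: [-0.3, 0.6, 0.4]
width: 1.0
gripper_force: 0.0
```

```bash
python3 - <<'E'
from go import *; import pickle
plan((.49,.388,.17,137.5))
c=calibration('wrist'); im=get_image('wrist'); save('w6',im[:, 100:430],1.8); np.save('w6.npy',im); pickle.dump(c,open('w6.pkl','wb'))
E
```

```text
at [0.4888 0.3861 0.195 ] psi 137.17 F [-0.3  0.6  0.4] w 1.0 t 16.875 tilt 0.03
-> (0.49, 0.388, 0.17, 137.5) calls 1 each off [0.0028, 0.0148, 0.167] twist(last) [0.0001, -0.0, -0.0009] rows/call 1.0 turnrows 1.0
```

View pics/w6.png

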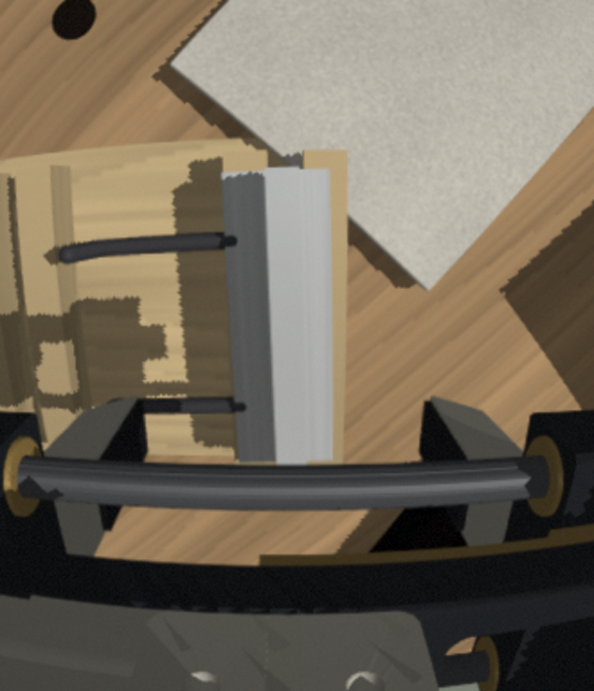

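```bash
python3 - <<'E'
from go import *; import pickle
c=pickle.load(open('w6.pkl','rb')); im=np.load('w6.npy').astype(float)[...,1]
P=np.array([.4888,.3861,.195]); Rm=Rd(137.17); E=[]
for v in range(105,250,12):
    r=im[v,235:270]; i=np.argmax(r>150); u=235+i-1+(150-r[i-1])/(r[i]-r[i-1]); q=Rm.T@(atz('wrist',u,v,.086,c)-P); E.append(q[:2])
E=np.array(E); k=np.polyfit(E[:,0],E[:,1],1); print('slope deg',np.degrees(k[0]),'edge y at x=0',k[1])
print(im[85:100,253].tolist()); 
print('end',(Rm.T@(atz('wrist',253,93.0,.086,c)-P)).round(4))
E
```

```text
slope deg -2.0253874176879663 edge y at x=0 -0.006147294595533911
[87.0, 82.0, 80.0, 79.0, 82.0, 82.0, 81.0, 100.0, 170.0, 181.0, 182.0, 181.0, 183.0, 181.0, 181.0]
end [ 0.0855 -0.0039  0.109 ]
```

>>> jog_arm(
  plan=[
    {"offset": [0.007,0.0125,0.3],"twist": [0,0,-0.0056],"fingers": 1},
    {"offset": [0.007,0.0125,0.6],"twist": [0,0,-0.0056],"fingers": 1},
    {"offset": [0.007,0.0125,0.81],"twist": [0,0,-0.0056],"fingers": 1},
    {"offset": [0.007,0.0125,0.815],"twist": [0,0,-0.0056],"fingers": 0.5},
    {"offset": [0.007,0.0125,0.815],"twist": [0,0,-0.0056],"fingers": -0.3},
    {"offset": [0.007,0.0125,0.815],"twist": [0,0,-0.0056],"fingers": -1},
    {"offset": [0.007,0.0125,0.815],"twist": [0,0,-0.0056],"fingers": -1},
    {"offset": [0.007,0.0125,0.815],"twist": [0,0,-0.0056],"fingers": -1},
    {"offset": [0.007,0.0125,0.815],"twist": [0,0,-0.0056],"fingers": -1},
    {"offset": [0.007,0.0125,0.815],"twist": [0,0,-0.0056],"fingers": -1},
    {"offset": [0.007,0.0125,0.815],"twist": [0,0,-0.0056],"fingers": -1},
    {"offset": [0.007,0.0125,0.815],"twist": [0,0,-0.0056],"fingers": -1},
    {"offset": [0.007,0.0125,0.815],"twist": [0,0,-0.0056],"fingers": -1},
    {"offset": [0.007,0.0125,0.815],"twist": [0,0,-0.0056],"fingers": -1},
    {"offset": [0.007,0.0125,0.815],"twist": [0,0,-0.0056],"fingers": -1},
  ],
  newtons=50,
)

```text
clock: 18.8
position: [0.489, 0.3881, 0.0722]
ee_rot: [1.095, 2.945, 0.0]
force: [0.7, 2.1, -0.7]
width: 0.174
gripper_force: 50.0
```

>>> jog_arm(
  plan=[
    {"offset": [0,0,0],"twist": [0,0,0],"fingers": -1},
    {"offset": [0,0,0],"twist": [0,0,0],"fingers": -1},
  ],
)

```text
clock: 19.05
position: [0.489, 0.3881, 0.0722]
ee_rot: [1.095, 2.945, 0.0]
force: [1.0, 2.7, -2.2]
width: 0.171
gripper_force: 50.0
```

```bash
python3 go.py "(.49,.388,.21,139.2),(.48,.36,.31,139.2),(.685,.0195,.31,139.2),(.685,.0195,.31,90.95)"
```

```text
at [0.489  0.3881 0.0722] psi 139.21 F [ 1.   2.7 -2.2] w 0.171 t 19.05 tilt 0.02
-> (0.49, 0.388, 0.21, 139.2) calls 1 each off [-0.0057, 0.004, -0.9184] twist(last) [0.0, -0.0, 0.0] rows/call 3.0 turnrows 1.0
-> (0.48, 0.36, 0.31, 139.2) calls 1 each off [-0.0715, -0.1849, -0.6667] twist(last) [0.0, 0.0, 0.0] rows/call 2.0 turnrows 0.0
-> (0.685, 0.0195, 0.31, 139.2) calls 3 each off [-0.8393, -0.2751, 0.0] twist(last) [0.0, 0.0, 0.0] rows/call 3.0 turnrows 0.0
-> (0.685, 0.0195, 0.31, 90.95) calls 1 each off [0.0, 0.0, 0.0] twist(last) [0.0, 0.0, 0.134] rows/call 0.0 turnrows 5.0
```

>>> jog_arm(
  plan=[
    {"offset": [0,0,-0.1],"twist": [0,0,0],"fingers": -1},
    {"offset": [0,0,-0.3],"twist": [0,0,0],"fingers": -1},
    {"offset": [0,0,-0.6],"twist": [0,0,0],"fingers": -1},
    {"offset": [0,0,-0.92],"twist": [0,0,0],"fingers": -1},
    {"offset": [0,0,-0.92],"twist": [0,0,0],"fingers": -1},
  ],
)

```text
clock: 19.68
position: [0.4895, 0.3896, 0.2147]
ee_rot: [1.094, 2.942, 0.009]
force: [0.5, 0.8, -7.3]
width: 0.172
gripper_force: 50.0
```

>>> jog_arm(
  plan=[
    {"offset": [-0.07,-0.18,-0.35],"twist": [0,0,0],"fingers": -1},
    {"offset": [-0.07,-0.18,-0.67],"twist": [0,0,0],"fingers": -1},
    {"offset": [-0.07,-0.18,-0.67],"twist": [0,0,0],"fingers": -1},
  ],
)

```text
clock: 20.05
position: [0.4795, 0.3614, 0.3133]
ee_rot: [1.094, 2.942, 0.006]
force: [-0.2, 0.8, -7.3]
width: 0.174
gripper_force: 50.0
```

>>> jog_arm(
  plan=[
    {"offset": [-0.42,-0.14,0],"twist": [0,0,0],"fingers": -1},
    {"offset": [-0.84,-0.275,0],"twist": [0,0,0],"fingers": -1},
    {"offset": [-0.84,-0.275,0],"twist": [0,0,0],"fingers": -1},
  ],
)

```text
clock: 20.42
position: [0.5503, 0.2398, 0.3069]
ee_rot: [-1.108, -2.939, 0.011]
force: [-0.8, 0.7, -7.2]
width: 0.171
gripper_force: 50.0
```

>>> jog_arm(
  plan=[
    {"offset": [-0.42,-0.14,0],"twist": [0,0,0],"fingers": -1},
    {"offset": [-0.84,-0.275,0],"twist": [0,0,0],"fingers": -1},
    {"offset": [-0.84,-0.275,0],"twist": [0,0,0],"fingers": -1},
  ],
)

```text
clock: 20.8
position: [0.6179, 0.1263, 0.3068]
ee_rot: [-1.107, -2.938, 0.01]
force: [-0.1, 0.7, -7.1]
width: 0.17
gripper_force: 50.0
```

>>> jog_arm(
  plan=[
    {"offset": [-0.42,-0.14,0],"twist": [0,0,0.025],"fingers": -1},
    {"offset": [-0.84,-0.275,0],"twist": [0,0,0.05],"fingers": -1},
    {"offset": [-0.84,-0.275,0],"twist": [0,0,0.075],"fingers": -1},
    {"offset": [-0.84,-0.275,0],"twist": [0,0,0.1],"fingers": -1},
    {"offset": [-0.84,-0.275,0],"twist": [0,0,0.125],"fingers": -1},
    {"offset": [-0.84,-0.275,0],"twist": [0,0,0.134],"fingers": -1},
    {"offset": [-0.84,-0.275,0],"twist": [0,0,0.134],"fingers": -1},
    {"offset": [-0.84,-0.275,0],"twist": [0,0,0.134],"fingers": -1},
  ],
)

```text
clock: 21.8
position: [0.684, 0.0204, 0.3093]
ee_rot: [-2.199, -2.241, 0.003]
force: [0.3, 0.2, -6.3]
width: 0.173
gripper_force: 50.0
```

```bash
cat > held.py <<'E'
from go import *
o=observe(); P=np.array(o['position']); Rm=rot(o['ee_rot']); c=calibration('wrist'); im=get_image('wrist'); np.save('w7.npy',im)
dz=.0138
g=im[...,1].astype(float)
col=g[70:100,257]; print(col.tolist())
i=np.argmax(col>165); v=70+i-1+(165-col[i-1])/(col[i]-col[i-1]); print('end v',v,(Rm.T@(atz('wrist',257,v,P[2]+dz,c)-P)).round(4))
for v in(150,175,200):
    r=g[v,225:262]; i=np.argmax(r>150); u=225+i-1+(150-r[i-1])/(r[i]-r[i-1]); print(v,u,(Rm.T@(atz('wrist',u,v,P[2]+dz,c)-P)).round(4))
plan((.685,.0195,.236,90.95))
E
python3 held.py
```

```text
[136.0, 137.0, 138.0, 138.0, 138.0, 138.0, 138.0, 138.0, 136.0, 126.0, 103.0, 101.0, 102.0, 106.0, 147.0, 195.0, 204.0, 204.0, 205.0, 207.0, 206.0, 205.0, 204.0, 203.0, 203.0, 203.0, 203.0, 203.0, 204.0, 205.0]
end v 84.375 [ 0.0843 -0.0005 -0.0138]
150 238.3695652173913 [ 0.0557 -0.0087 -0.0138]
175 238.8409090909091 [ 0.0444 -0.0086 -0.0138]
200 239.375 [ 0.0327 -0.0086 -0.0138]
at [0.6842 0.0203 0.3097] psi 91.05 F [ 0.4 -0.5 -6.8] w 0.17 t 21.85 tilt 0.1
-> (0.685, 0.0195, 0.236, 90.95) calls 1 each off [-0.0052, 0.0063, 0.4912] twist(last) [-0.0003, 0.0, 0.0003] rows/call 2.0 turnrows 1.0
```

>>> jog_arm(
  plan=[
    {"offset": [0.001,0.003,0.25],"twist": [0,0,0.0003],"fingers": -1},
    {"offset": [0.001,0.003,0.48],"twist": [0,0,0.0003],"fingers": -1},
    {"offset": [0.001,0.003,0.48],"twist": [0,0,0.0003],"fingers": -1},
    {"offset": [0.001,0.003,0.48],"twist": [0,0,0.0003],"fingers": -1},
    {"offset": [0.001,0.003,0.48],"twist": [0,0,0.0003],"fingers": -1},
  ],
)

```text
clock: 22.48
position: [0.6859, 0.0206, 0.2409]
ee_rot: [2.203, 2.237, 0.004]
force: [0.1, -0.2, -5.3]
width: 0.169
gripper_force: 50.0
```

```bash
python3 go.py "(.6847,.0203,.218,90.95)"
```

```text
at [0.6859 0.0206 0.2409] psi 90.87 F [ 0.1 -0.2 -5.3] w 0.169 t 22.475 tilt 0.18
-> (0.6847, 0.0203, 0.218, 90.95) calls 1 each off [-0.0021, -0.0088, 0.1524] twist(last) [0.0005, -0.0001, -0.0002] rows/call 1.0 turnrows 1.0
```

>>> jog_arm(
  plan=[
    {"offset": [-0.001,-0.004,0.04],"twist": [0,0,0],"fingers": -1},
    {"offset": [-0.001,-0.004,0.08],"twist": [0,0,0],"fingers": -1},
    {"offset": [-0.001,-0.004,0.12],"twist": [0,0,0],"fingers": -1},
    {"offset": [-0.001,-0.004,0.14],"twist": [0,0,0],"fingers": -1},
    {"offset": [-0.001,-0.004,0.14],"twist": [0,0,0],"fingers": -1},
  ],
)

```text
clock: 23.1
position: [0.6842, 0.02, 0.2173]
ee_rot: [-2.204, -2.238, 0.001]
force: [0.1, -0.1, -4.7]
width: 0.171
gripper_force: 50.0
```

```bash
python3 go.py "(.6847,.0203,.2005,90.95)"
```

```text
at [0.6842 0.02   0.2173] psi 90.86 F [ 0.1 -0.1 -4.7] w 0.171 t 23.1 tilt 0.04
-> (0.6847, 0.0203, 0.2005, 90.95) calls 1 each off [0.0017, 0.0032, 0.1123] twist(last) [-0.0001, 0.0, -0.0002] rows/call 1.0 turnrows 1.0
```

>>> jog_arm(
  plan=[
    {"offset": [0.001,0.003,0.03],"twist": [0,0,0],"fingers": -1},
    {"offset": [0.001,0.003,0.07],"twist": [0,0,0],"fingers": -1},
    {"offset": [0.001,0.003,0.1],"twist": [0,0,0],"fingers": -1},
    {"offset": [0.001,0.003,0.11],"twist": [0,0,0],"fingers": -1},
    {"offset": [0.001,0.003,0.115],"twist": [0,0,0],"fingers": -1},
    {"offset": [0.001,0.003,0.115],"twist": [0,0,0],"fingers": -1},
  ],
)

```text
clock: 23.85
position: [0.6849, 0.0202, 0.2022]
ee_rot: [2.204, 2.237, 0.001]
force: [-6.6, -2.1, 7.2]
width: 0.172
gripper_force: 50.0
```

>>> jog_arm(
  plan=[
    {"offset": [0,0,0],"twist": [0,0,0],"fingers": 0},
    {"offset": [0,0,0],"twist": [0,0,0],"fingers": 0},
    {"offset": [0,0,0],"twist": [0,0,0],"fingers": 0},
    {"offset": [0,0,0],"twist": [0,0,0],"fingers": 0},
    {"offset": [0,0,0],"twist": [0,0,0],"fingers": 0},
    {"offset": [0,0,-0.3],"twist": [0,0,0],"fingers": 0.2},
    {"offset": [0,0,-0.6],"twist": [0,0,0],"fingers": 1},
    {"offset": [0,0,-1],"twist": [0,0,0],"fingers": 1},
    {"offset": [0,0,-1],"twist": [0,0,0],"fingers": 1},
    {"offset": [0,0,-1],"twist": [0,0,0],"fingers": 1},
  ],
)

```text
clock: 25.1
position: [0.6847, 0.0202, 0.3502]
ee_rot: [2.205, 2.238, -0.0]
force: [-0.8, -0.2, -1.8]
width: 0.976
gripper_force: 0.0
```

```bash
python3 - <<'E'
from go import *
plan((.55,.02,.35,90.95))
a=get_image('top'); b=get_image('scene'); np.save('t8.npy',a)
A=cv2.resize(a[105:255,195:395],(600,450),interpolation=cv2.INTER_CUBIC)
save('s8',np.hstack([cv2.resize(b[100:330,70:370],(450,345)),cv2.resize(a[105:255,195:395],(340,255))[:, :].repeat(1,0) if 0 else cv2.copyMakeBorder(cv2.resize(a[105:255,195:395],(340,255)),0,90,0,0,0)]),1)
for cam in('top','scene'):
    print(cam,[(round(d['conf'],2),round(d['at'][1]*512,1),round(d['at'][0]*384,1)) for d in landmark_of('rail0',cam)],[(round(d['conf'],2),round(d['at'][1]*512,1),round(d['at'][0]*384,1)) for d in landmark_of('box0_bar',cam)])
for s in((.6874,-.17,.17),(.6843,.0199,.17)): print(proj('top',s),proj('scene',s))
E
```

```text
at [0.6847 0.0202 0.3502] psi 90.86 F [-0.8 -0.2 -1.8] w 0.976 t 25.1 tilt 0.01
-> (0.55, 0.02, 0.35, 90.95) calls 1 each off [0.0121, -0.8982, 0.0015] twist(last) [0.0, 0.0, -0.0002] rows/call 3.0 turnrows 1.0
top [(0.77, 293.5, 127.9), (0.66, 328.5, 229.8), (0.45, 340.0, 139.8)] []
scene [(0.81, 233.2, 238.4), (0.7, 302.6, 218.2)] [(0.73, 261.3, 175.2)]
(np.float64(293.2433484810043), np.float64(126.36915660263855)) (np.float64(231.8335693422618), np.float64(239.24687316841897))
(np.float64(231.27746978298532), np.float64(127.17045311880214)) (np.float64(305.4389521732223), np.float64(216.4353722102681))
```

View pics/s8.png

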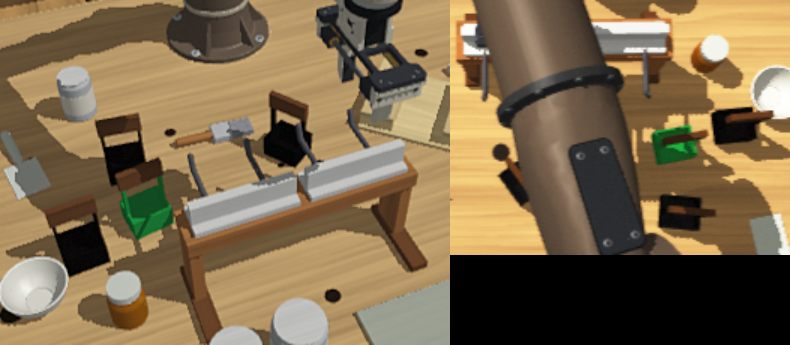

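```bash
python3 - <<'E'
from go import *
im=np.load('t8.npy'); 
for n,p in(('A',(236.4,212.2)),('B',(328.4,230.3)),('C',(358.5,181.1)),('G',(327,190)),('bowl',(381,160))): print(n,atz('top',*p,0.02)[:2].round(3))
th=np.radians(.95)
for s in((.6874,-.17),(.6843,.0199)):
    for y in(-.048,.048):
        print('hook',(np.array(s)+np.array([-.07*np.cos(th)-y*np.sin(th),-.07*np.sin(th)+y*np.cos(th)])).round(4))
E
```

```text
A [0.435 0.009]
B [ 0.373 -0.302]
C [ 0.541 -0.411]
G [ 0.511 -0.301]
bowl [ 0.616 -0.492]
hook [ 0.6182 -0.2192]
hook [ 0.6166 -0.1232]
hook [ 0.6151 -0.0293]
hook [0.6135 0.0667]
```

```bash
python3 go.py "(.435,.009,.35,90.86),(.435,.009,.25,41)"
```

```text
at [0.6846 0.0201 0.3494] psi 90.86 F [ 0.8  0.7 -0.3] w 1.003 t 25.4 tilt 0.1
-> (0.435, 0.009, 0.35, 90.86) calls 2 each off [-0.0245, -0.8324, -0.0004] twist(last) [-0.0003, 0.0, 0.0] rows/call 2.0 turnrows 1.0
-> (0.435, 0.009, 0.25, 41) calls 1 each off [0.0, 0.0, 0.6667] twist(last) [0.0, 0.0, 0.1385] rows/call 2.0 turnrows 5.0
```

>>> jog_arm(
  plan=[
    {"offset": [-0.02,-0.4,0],"twist": [0,0,0],"fingers": 1},
    {"offset": [-0.025,-0.83,0],"twist": [0,0,0],"fingers": 1},
    {"offset": [-0.025,-0.83,0],"twist": [0,0,0],"fingers": 1},
  ],
)

```text
clock: 25.78
position: [0.5557, 0.0146, 0.35]
ee_rot: [-2.203, -2.239, 0.006]
force: [0.9, -0.4, 2.1]
width: 1.005
gripper_force: 0.0
```

>>> jog_arm(
  plan=[
    {"offset": [-0.02,-0.4,0],"twist": [0,0,0.027],"fingers": 1},
    {"offset": [-0.025,-0.83,0],"twist": [0,0,0.055],"fingers": 1},
    {"offset": [-0.025,-0.83,0],"twist": [0,0,0.083],"fingers": 1},
    {"offset": [-0.025,-0.83,0.3],"twist": [0,0,0.11],"fingers": 1},
    {"offset": [-0.025,-0.83,0.67],"twist": [0,0,0.1385],"fingers": 1},
    {"offset": [-0.025,-0.83,0.67],"twist": [0,0,0.1385],"fingers": 1},
    {"offset": [-0.025,-0.83,0.67],"twist": [0,0,0.1385],"fingers": 1},
    {"offset": [-0.025,-0.83,0.67],"twist": [0,0,0.1385],"fingers": 1},
  ],
)

```text
clock: 26.78
position: [0.4375, 0.0093, 0.2521]
ee_rot: [2.94, 1.104, 0.005]
force: [-0.4, 0.2, -0.7]
width: 1.001
gripper_force: 0.0
```

```bash
python3 - <<'E'
from go import *; import pickle
plan((.435,.009,.25,41))
c=calibration('wrist'); im=get_image('wrist'); save('w9',im[40:300, 100:430],1.8); np.save('w9.npy',im); pickle.dump(c,open('w9.pkl','wb'))
E
```

```text
at [0.4375 0.0093 0.2521] psi 41.15 F [-0.4  0.2 -0.7] w 1.001 t 26.775 tilt 0.2
-> (0.435, 0.009, 0.25, 41) calls 1 each off [-0.0139, -0.0099, 0.0137] twist(last) [0.0003, -0.0004, 0.0004] rows/call 1.0 turnrows 1.0
```

View pics/w9.png

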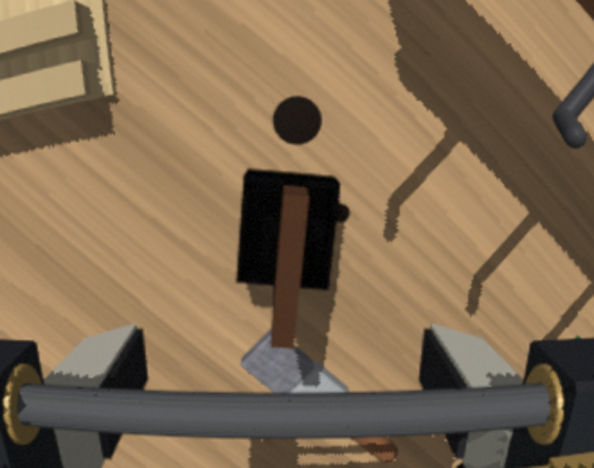

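```bash
cat > bar.py <<'E'
from go import *
def bar(im,c,P,Rm,near=None,zt=.139):
    hsv=cv2.cvtColor(im,cv2.COLOR_RGB2HSV).astype(int); h,s,v=hsv[...,0],hsv[...,1],hsv[...,2]
    m=((h<12)|(h>172))&(s>110)&(v>50)&(v<190)
    m=cv2.morphologyEx(m.astype(np.uint8),cv2.MORPH_OPEN,np.ones((3,3)))
    n,l,st,ce=cv2.connectedComponentsWithStats(m)
    for i in range(1,n):
        if st[i,4]<300: continue
        pts=np.argwhere(l==i)[:,::-1]
        W=np.array([Rm.T@(atz('wrist',a,b,zt,c)-P) for a,b in pts])[:,:2].astype(np.float32)
        r=cv2.minAreaRect(W*1000); ctr=W.mean(0)
        u,sv,vt=np.linalg.svd(W-ctr,full_matrices=0); d=vt[0]*np.sign(vt[0][0])
        wld=P+Rm@np.array([*np.array(r[0])/1000,0])
        print('area',st[i,4],'px',ce[i].round(0),'rect(mm,tool)',np.round(r[0],1),np.round(r[1],1),round(r[2],1),'pca ang',np.degrees(np.arctan2(d[1],d[0])).round(2),'-> world',wld[:2].round(4),'psi',(psi(Rm)-np.degrees(np.arctan2(d[1],d[0]))).round(2))
E
python3 - <<'E'
from bar import *; import pickle
im=np.load('w9.npy'); c=pickle.load(open('w9.pkl','rb'))
print([cv2.cvtColor(im,cv2.COLOR_RGB2HSV)[int(b/1.8+40),int(a/1.8+100)].tolist() for a,b in((296,190),(293,220),(283,330),(300,360),(260,300),(262,250),(500,300))])
bar(im,c,np.array([.4375,.0093,.2521]),Rd(41.15))
E
```

```text
[[11, 135, 70], [11, 145, 79], [11, 141, 76], [110, 12, 66], [16, 103, 82], [45, 204, 5], [16, 105, 163]]
```

```bash
sed -i 's/(h<12)|(h>172))&(s>110)/(h<14)|(h>172))\&(s>118)/; s/st\[i,4\]<300/st[i,4]<200/' bar.py; python3 - <<'E'
from bar import *; import pickle
im=np.load('w9.npy'); c=pickle.load(open('w9.pkl','rb'))
bar(im,c,np.array([.4375,.0093,.2521]),Rd(41.15))
E
```

```text
area 1367 px [421.  26.] rect(mm,tool) [163.7 154. ] [25.6 79.2] 40.0 pca ang -52.94 -> world [0.6621 0.001 ] psi 94.09
area 1891 px [479.  98.] rect(mm,tool) [ 85.8 237.7] [ 91.9 110.3] 83.0 pca ang -25.69 -> world [ 0.6585 -0.1133] psi 66.84
area 1174 px [501. 172.] rect(mm,tool) [ 14.  274.8] [58.9 89.4] 74.8 pca ang -24.64 -> world [ 0.6289 -0.1884] psi 65.79
area 1186 px [261. 186.] rect(mm,tool) [0.6 3.3] [82.9 12.5] 5.0 pca ang 4.8 -> world [0.4401 0.0073] psi 36.35
area 314 px [505. 373.] rect(mm,tool) [-412.7  517.6] [ 49.9 161.8] 54.8 pca ang -35.61 -> world [ 0.4673 -0.652 ] psi 76.76
```

>>> jog_arm(
  plan=[
    {"offset": [0.004,0.022,0.3],"twist": [0,0,0.0133],"fingers": 1},
    {"offset": [0.004,0.022,0.6],"twist": [0,0,0.0133],"fingers": 0.6},
    {"offset": [0.004,0.022,0.86],"twist": [0,0,0.0133],"fingers": 0.2},
    {"offset": [0.004,0.022,0.86],"twist": [0,0,0.0133],"fingers": 0.2},
    {"offset": [0.004,0.022,0.86],"twist": [0,0,0.0133],"fingers": -1},
    {"offset": [0.004,0.022,0.86],"twist": [0,0,0.0133],"fingers": -1},
    {"offset": [0.004,0.022,0.86],"twist": [0,0,0.0133],"fingers": -1},
    {"offset": [0.004,0.022,0.86],"twist": [0,0,0.0133],"fingers": -1},
    {"offset": [0.004,0.022,0.86],"twist": [0,0,0.0133],"fingers": -1},
    {"offset": [0.004,0.022,0.86],"twist": [0,0,0.0133],"fingers": -1},
    {"offset": [0.004,0.022,0.86],"twist": [0,0,0.0133],"fingers": -1},
    {"offset": [0.004,0.022,0.86],"twist": [0,0,0.0133],"fingers": -1},
    {"offset": [0.004,0.022,0.86],"twist": [0,0,0.0133],"fingers": -1},
  ],
  newtons=20,
)

```text
clock: 28.45
position: [0.4386, 0.0068, 0.121]
ee_rot: [2.986, 0.976, -0.0]
force: [0.5, -1.4, 0.1]
width: 0.126
gripper_force: 20.0
```

```bash
python3 go.py "(.44,.0073,.27,36.3),(.50,.0667,.27,36.3),(.50,.0667,.238,90.95),(.6185,.0667,.238,90.95),(.6185,.0667,.20,90.95)"
```

```text
at [0.4386 0.0068 0.121 ] psi 36.21 F [ 0.5 -1.4  0.1] w 0.126 t 28.45 tilt 0.01
-> (0.44, 0.0073, 0.27, 36.3) calls 1 each off [0.0093, 0.003, -0.9931] twist(last) [0.0, 0.0, -0.0003] rows/call 3.0 turnrows 1.0
-> (0.5, 0.0667, 0.27, 36.3) calls 1 each off [0.5568, -0.0823, 0.0] twist(last) [0.0, 0.0, 0.0] rows/call 2.0 turnrows 0.0
-> (0.5, 0.0667, 0.238, 90.95) calls 1 each off [0.0, 0.0, 0.2133] twist(last) [0.0, 0.0, -0.1518] rows/call 1.0 turnrows 6.0
-> (0.6185, 0.0667, 0.238, 90.95) calls 1 each off [-0.0131, 0.7899, 0.0] twist(last) [0.0, 0.0, 0.0] rows/call 2.0 turnrows 0.0
-> (0.6185, 0.0667, 0.2, 90.95) calls 1 each off [0.0, 0.0, 0.2533] twist(last) [0.0, 0.0, 0.0] rows/call 1.0 turnrows 0.0
```

>>> jog_arm(
  plan=[
    {"offset": [0,0,-0.2],"twist": [0,0,0],"fingers": -1},
    {"offset": [0,0,-0.6],"twist": [0,0,0],"fingers": -1},
    {"offset": [0,0,-1],"twist": [0,0,0],"fingers": -1},
    {"offset": [0,0,-1],"twist": [0,0,0],"fingers": -1},
  ],
)

```text
clock: 28.95
position: [0.4409, 0.0075, 0.2751]
ee_rot: [2.984, 0.975, 0.012]
force: [-0.3, -0.0, -2.0]
width: 0.127
gripper_force: 20.0
```

>>> jog_arm(
  plan=[
    {"offset": [0.28,-0.04,0],"twist": [0,0,-0.025],"fingers": -1},
    {"offset": [0.56,-0.08,0],"twist": [0,0,-0.05],"fingers": -1},
    {"offset": [0.56,-0.08,0],"twist": [0,0,-0.075],"fingers": -1},
    {"offset": [0.56,-0.08,0],"twist": [0,0,-0.1],"fingers": -1},
    {"offset": [0.56,-0.08,0.1],"twist": [0,0,-0.125],"fingers": -1},
    {"offset": [0.56,-0.08,0.2],"twist": [0,0,-0.152],"fingers": -1},
    {"offset": [0.56,-0.08,0.227],"twist": [0,0,-0.152],"fingers": -1},
    {"offset": [0.56,-0.08,0.227],"twist": [0,0,-0.152],"fingers": -1},
    {"offset": [0.56,-0.08,0.227],"twist": [0,0,-0.152],"fingers": -1},
  ],
)

```text
clock: 30.08
position: [0.4995, 0.0663, 0.2373]
ee_rot: [2.205, 2.237, 0.001]
force: [-0.2, -0.2, -1.8]
width: 0.13
gripper_force: 20.0
```

```bash
python3 - <<'E'
from bar import *
o=observe(); P=np.array(o['position']); Rm=rot(o['ee_rot']); c=calibration('wrist'); im=get_image('wrist'); np.save('w10.npy',im)
bar(im,c,P,Rm,zt=P[2]+.018)
plan((.609,.0667,.236,90.95),(.609,.0667,.204,90.95),(.621,.0667,.204,90.95),(.621,.0667,.197,90.95))
E
```

```text
area 4108 px [429. 154.] rect(mm,tool) [50.  88.3] [83.2 36.6] 89.7 pca ang -82.47 -> world [0.587  0.1176] psi 173.28
area 1890 px [257. 208.] rect(mm,tool) [29.6 -0.6] [33.6 12.4] 0.8 pca ang 0.36 -> world [0.4985 0.0959] psi 90.46
area 674 px [419. 234.] rect(mm,tool) [14.6 83.6] [13.5 19.1] 88.7 pca ang -2.74 -> world [0.5829 0.0821] psi 93.55
area 443 px [407. 287.] rect(mm,tool) [-18.8  83.6] [13.3 16.3] 89.4 pca ang -1.61 -> world [0.5833 0.0488] psi 92.42
area 237 px [377. 356.] rect(mm,tool) [-74.   77.9] [ 8.  24.6] 1.4 pca ang -88.0 -> world [ 0.5784 -0.0066] psi 178.81
at [0.4995 0.0664 0.2374] psi 90.85 F [-0.2  0.  -1.3] w 0.134 t 30.125 tilt 0.05
-> (0.609, 0.0667, 0.236, 90.95) calls 1 each off [-0.0086, 0.7297, 0.0101] twist(last) [0.0001, 0.0, -0.0003] rows/call 2.0 turnrows 1.0
-> (0.609, 0.0667, 0.204, 90.95) calls 1 each off [0.0, 0.0, 0.2133] twist(last) [0.0, 0.0, 0.0] rows/call 1.0 turnrows 0.0
-> (0.621, 0.0667, 0.204, 90.95) calls 1 each off [-0.0013, 0.08, 0.0] twist(last) [0.0, 0.0, 0.0] rows/call 1.0 turnrows 0.0
-> (0.621, 0.0667, 0.197, 90.95) calls 1 each off [0.0, 0.0, 0.0467] twist(last) [0.0, 0.0, 0.0] rows/call 1.0 turnrows 0.0
```

>>> jog_arm(
  plan=[
    {"offset": [-0.003,0.25,0.007],"twist": [0,0,0],"fingers": -1},
    {"offset": [-0.006,0.5,0.007],"twist": [0,0,0],"fingers": -1},
    {"offset": [-0.008,0.72,0.007],"twist": [0,0,0],"fingers": -1},
    {"offset": [-0.008,0.725,0.007],"twist": [0,0,0],"fingers": -1},
    {"offset": [-0.008,0.725,0.007],"twist": [0,0,0],"fingers": -1},
    {"offset": [-0.008,0.725,0.1],"twist": [0,0,0],"fingers": -1},
    {"offset": [-0.008,0.725,0.22],"twist": [0,0,0],"fingers": -1},
    {"offset": [-0.008,0.725,0.22],"twist": [0,0,0],"fingers": -1},
  ],
)

```text
clock: 31.12
position: [0.6065, 0.0661, 0.2017]
ee_rot: [-2.202, -2.238, 0.005]
force: [-0.4, -0.2, -1.3]
width: 0.131
gripper_force: 20.0
```

>>> jog_arm(
  plan=[
    {"offset": [0,0.08,0],"twist": [0,0,0],"fingers": -1},
    {"offset": [0,0.08,0.02],"twist": [0,0,0],"fingers": -1},
    {"offset": [0,0.08,0.045],"twist": [0,0,0],"fingers": -1},
    {"offset": [0,0.08,0.05],"twist": [0,0,0],"fingers": -1},
    {"offset": [0,0.08,0.05],"twist": [0,0,0],"fingers": -1},
  ],
)

```text
clock: 31.75
position: [0.6204, 0.0673, 0.1975]
ee_rot: [2.202, 2.239, 0.002]
force: [-3.7, 0.1, 8.1]
width: 0.127
gripper_force: 24.6
```

>>> jog_arm(
  plan=[
    {"offset": [0,0,-0.01],"twist": [0,0,0],"fingers": -0.35},
    {"offset": [0,0,-0.01],"twist": [0,0,0],"fingers": -0.35},
    {"offset": [0,0,-0.01],"twist": [0,0,0],"fingers": -0.35},
    {"offset": [0,0,-0.01],"twist": [0,0,0],"fingers": -0.35},
    {"offset": [0,0,-0.15],"twist": [0,0,0],"fingers": -0.35},
    {"offset": [0,0,-0.5],"twist": [0,0,0],"fingers": 0},
    {"offset": [0,0,-0.9],"twist": [0,0,0],"fingers": 1},
    {"offset": [0,0,-1],"twist": [0,0,0],"fingers": 1},
    {"offset": [0,0,-1],"twist": [0,0,0],"fingers": 1},
  ],
)

```text
clock: 32.88
position: [0.6203, 0.0671, 0.3468]
ee_rot: [2.203, 2.239, 0.001]
force: [-0.3, 0.6, -0.7]
width: 0.714
gripper_force: 0.0
```

```bash
python3 - <<'E'
from bar import *
o=observe(); P=np.array(o['position']); Rm=rot(o['ee_rot']); c=calibration('wrist'); im=get_image('wrist'); save('w11',np.hstack([im[60:300],get_image('scene')[90:330,150:400]]),1.04)
bar(im,c,P,Rm,zt=.215)
plan((.373,-.302,.35,90.95))
a=get_image('top')
for p in landmark_of('box0','top'): print(round(p['conf'],2),round(p['at'][1]*512,1),round(p['at'][0]*384,1))
E
```

```text
area 2314 px [315. 139.] rect(mm,tool) [10.3 52.7] [ 85.9 105.6] 90.0 pca ang -57.35 -> world [0.6728 0.0782] psi 148.28
area 1019 px [257. 180.] rect(mm,tool) [ 1.  -0.4] [82.8 11.6] 0.3 pca ang -0.01 -> world [0.6199 0.0681] psi 90.93
area 332 px [281. 214.] rect(mm,tool) [-33.4  23.1] [ 4.9 73.1] 90.0 pca ang -0.23 -> world [0.6439 0.034 ] psi 91.15
at [0.6194 0.0665 0.3445] psi 90.93 F [-0.4 -0.3 -0.5] w 0.798 t 32.975 tilt 0.16
-> (0.373, -0.302, 0.35, 90.95) calls 3 each off [-0.8099, -0.5609, -0.0101] twist(last) [-0.0004, 0.0001, -0.0001] rows/call 3.0 turnrows 1.0
0.87 327.5 230.8
0.76 325.3 188.1
0.73 360.8 182.5
```

View pics/w11.png

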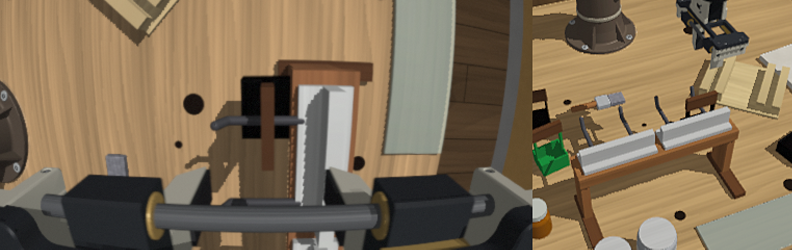

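>>> jog_arm(
  plan=[
    {"offset": [-0.4,-0.28,0],"twist": [0,0,0],"fingers": 1},
    {"offset": [-0.81,-0.56,0],"twist": [0,0,0],"fingers": 1},
    {"offset": [-0.81,-0.56,0],"twist": [0,0,0],"fingers": 1},
  ],
)

```text
clock: 33.45
position: [0.5358, -0.0598, 0.345]
ee_rot: [-2.208, -2.234, 0.005]
force: [0.2, 1.0, 0.7]
width: 1.002
gripper_force: 0.0
```

>>> jog_arm(
  plan=[
    {"offset": [-0.4,-0.28,0],"twist": [0,0,0],"fingers": 1},
    {"offset": [-0.81,-0.56,0],"twist": [0,0,0],"fingers": 1},
    {"offset": [-0.81,-0.56,0],"twist": [0,0,0],"fingers": 1},
  ],
)

```text
clock: 33.83
position: [0.4531, -0.1824, 0.3451]
ee_rot: [-2.208, -2.232, 0.004]
force: [0.6, -0.3, 0.5]
width: 1.001
gripper_force: 0.0
```

>>> jog_arm(
  plan=[
    {"offset": [-0.4,-0.28,0],"twist": [0,0,0],"fingers": 1},
    {"offset": [-0.81,-0.56,0.2],"twist": [0,0,0],"fingers": 1},
    {"offset": [-0.81,-0.56,0.5],"twist": [0,0,0],"fingers": 1},
    {"offset": [-0.81,-0.56,0.64],"twist": [0,0,0],"fingers": 1},
    {"offset": [-0.81,-0.56,0.64],"twist": [0,0,0],"fingers": 1},
    {"offset": [-0.81,-0.56,0.64],"twist": [0,0,0],"fingers": 1},
  ],
)

```text
clock: 34.58
position: [0.3746, -0.3013, 0.251]
ee_rot: [2.202, 2.24, 0.001]
force: [0.7, -0.0, 0.1]
width: 0.996
gripper_force: 0.0
```

```bash
cat > look.py <<'E'
from bar import *
o=observe(); P=np.array(o['position']); Rm=rot(o['ee_rot']); c=calibration('wrist'); im=get_image('wrist'); np.save('last.npy',im)
print(P.round(4),psi(Rm).round(2)); bar(im,c,P,Rm)
E
python3 look.py
```

```text
[ 0.3746 -0.3013  0.251 ] 90.98
area 818 px [236.  55.] rect(mm,tool) [119.1 -17.8] [50.6 12.5] 2.9 pca ang 3.05 -> world [ 0.3547 -0.1825] psi 87.93
area 1423 px [484. 148.] rect(mm,tool) [ 41.7 244.5] [105.2  40.1] 87.4 pca ang -84.31 -> world [ 0.6184 -0.2554] psi 175.29
area 885 px [398. 185.] rect(mm,tool) [  3.3 136.3] [16.1 85.2] 77.0 pca ang -10.24 -> world [ 0.5109 -0.2957] psi 101.23
area 1205 px [259. 189.] rect(mm,tool) [-2.   0.9] [84.2 12.5] 6.5 pca ang 6.63 -> world [ 0.3755 -0.3033] psi 84.36
area 270 px [462. 205.] rect(mm,tool) [-19.4 224. ] [17.1 52.4] 19.4 pca ang -69.61 -> world [ 0.5989 -0.3168] psi 160.59
```

>>> jog_arm(
  plan=[
    {"offset": [-0.013,0.006,0.3],"twist": [0,0,0.0184],"fingers": 1},
    {"offset": [-0.013,0.006,0.6],"twist": [0,0,0.0184],"fingers": 0.6},
    {"offset": [-0.013,0.006,0.853],"twist": [0,0,0.0184],"fingers": 0.2},
    {"offset": [-0.013,0.006,0.853],"twist": [0,0,0.0184],"fingers": 0.2},
    {"offset": [-0.013,0.006,0.853],"twist": [0,0,0.0184],"fingers": -1},
    {"offset": [-0.013,0.006,0.853],"twist": [0,0,0.0184],"fingers": -1},
    {"offset": [-0.013,0.006,0.853],"twist": [0,0,0.0184],"fingers": -1},
    {"offset": [-0.013,0.006,0.853],"twist": [0,0,0.0184],"fingers": -1},
    {"offset": [-0.013,0.006,0.853],"twist": [0,0,0.0184],"fingers": -1},
    {"offset": [-0.013,0.006,0.853],"twist": [0,0,0.0184],"fingers": -1},
    {"offset": [-0.013,0.006,0.853],"twist": [0,0,0.0184],"fingers": -1},
    {"offset": [-0.013,0.006,0.853],"twist": [0,0,0.0184],"fingers": -1},
    {"offset": [-0.013,0.006,0.853],"twist": [0,0,0.0184],"fingers": -1},
  ],
  newtons=20,
)

```text
clock: 36.25
position: [0.3748, -0.3035, 0.1224]
ee_rot: [-2.329, -2.108, 0.0]
force: [0.4, 0.6, -1.2]
width: 0.128
gripper_force: 20.0
```

>>> jog_arm(
  plan=[
    {"offset": [0,0,-0.2],"twist": [0,0,0],"fingers": -1},
    {"offset": [0,0,-0.6],"twist": [0,0,0],"fingers": -1},
    {"offset": [0,0,-1],"twist": [0,0,0],"fingers": -1},
    {"offset": [0,0,-1],"twist": [0,0,0],"fingers": -1},
  ],
)

```text
clock: 36.75
position: [0.3772, -0.3046, 0.277]
ee_rot: [2.323, 2.103, 0.002]
force: [0.3, -0.4, -1.9]
width: 0.132
gripper_force: 20.0
```

```bash
python3 go.py "(.502,-.0288,.275,84.4),(.502,-.0288,.236,90.95)"
```

```text
at [ 0.3772 -0.3046  0.277 ] psi 84.3 F [ 0.3 -0.4 -1.9] w 0.132 t 36.75 tilt 0.49
-> (0.502, -0.0288, 0.275, 84.4) calls 2 each off [0.9561, 0.3227, 0.0045] twist(last) [0.0011, 0.0007, -0.0003] rows/call 3.0 turnrows 1.0
-> (0.502, -0.0288, 0.236, 90.95) calls 1 each off [0.0, 0.0, 0.26] twist(last) [0.0, 0.0, -0.0182] rows/call 1.0 turnrows 1.0
```

>>> jog_arm(
  plan=[
    {"offset": [0.48,0.16,0],"twist": [0,0,0],"fingers": -1},
    {"offset": [0.956,0.32,0],"twist": [0,0,0],"fingers": -1},
    {"offset": [0.956,0.32,0],"twist": [0,0,0],"fingers": -1},
  ],
)

```text
clock: 37.12
position: [0.4375, -0.1618, 0.2718]
ee_rot: [-2.323, -2.113, -0.001]
force: [-0.0, -0.6, -1.3]
width: 0.13
gripper_force: 20.0
```

>>> jog_arm(
  plan=[
    {"offset": [0.48,0.16,0],"twist": [0,0,0],"fingers": -1},
    {"offset": [0.956,0.32,0],"twist": [0,0,-0.01],"fingers": -1},
    {"offset": [0.956,0.32,0.1],"twist": [0,0,-0.0185],"fingers": -1},
    {"offset": [0.956,0.32,0.25],"twist": [0,0,-0.0185],"fingers": -1},
    {"offset": [0.956,0.32,0.25],"twist": [0,0,-0.0185],"fingers": -1},
    {"offset": [0.956,0.32,0.25],"twist": [0,0,-0.0185],"fingers": -1},
  ],
)

```text
clock: 37.88
position: [0.4988, -0.028, 0.2351]
ee_rot: [-2.203, -2.239, 0.001]
force: [0.6, 0.1, -1.3]
width: 0.129
gripper_force: 20.0
```

```bash
python3 go.py "(.609,-.0293,.237,90.95),(.609,-.0293,.204,90.95)"
```

```text
at [ 0.4988 -0.028   0.2351] psi 90.93 F [ 0.6  0.1 -1.3] w 0.129 t 37.875 tilt 0.03
-> (0.609, -0.0293, 0.237, 90.95) calls 1 each off [-0.0202, 0.7346, -0.0128] twist(last) [-0.0001, 0.0, -0.0001] rows/call 2.0 turnrows 1.0
-> (0.609, -0.0293, 0.204, 90.95) calls 1 each off [0.0, 0.0, 0.22] twist(last) [0.0, 0.0, 0.0] rows/call 1.0 turnrows 0.0
```

>>> jog_arm(
  plan=[
    {"offset": [-0.01,0.1,-0.013],"twist": [0,0,0],"fingers": -1},
    {"offset": [-0.02,0.35,-0.013],"twist": [0,0,0],"fingers": -1},
    {"offset": [-0.02,0.6,-0.013],"twist": [0,0,0],"fingers": -1},
    {"offset": [-0.02,0.73,-0.013],"twist": [0,0,0],"fingers": -1},
    {"offset": [-0.02,0.73,-0.013],"twist": [0,0,0],"fingers": -1},
    {"offset": [-0.02,0.73,-0.013],"twist": [0,0,0],"fingers": -1},
    {"offset": [-0.02,0.73,0.1],"twist": [0,0,0],"fingers": -1},
    {"offset": [-0.02,0.73,0.205],"twist": [0,0,0],"fingers": -1},
    {"offset": [-0.02,0.73,0.205],"twist": [0,0,0],"fingers": -1},
    {"offset": [-0.02,0.73,0.205],"twist": [0,0,0],"fingers": -1},
  ],
)

```text
clock: 39.12
position: [0.6084, -0.0287, 0.2042]
ee_rot: [-2.202, -2.24, 0.0]
force: [-0.8, -0.2, -0.5]
width: 0.128
gripper_force: 20.0
```

>>> jog_arm(
  plan=[
    {"offset": [0,0.08,0],"twist": [0,0,0],"fingers": -1},
    {"offset": [0,0.08,0.02],"twist": [0,0,0],"fingers": -1},
    {"offset": [0,0.08,0.045],"twist": [0,0,0],"fingers": -1},
    {"offset": [0,0.08,0.047],"twist": [0,0,0],"fingers": -1},
    {"offset": [0,0.08,0.047],"twist": [0,0,0],"fingers": -1},
  ],
)

```text
clock: 39.75
position: [0.6207, -0.0285, 0.1978]
ee_rot: [2.202, 2.24, 0.001]
force: [-0.5, -0.1, 4.7]
width: 0.132
gripper_force: 20.8
```

Contact; release and rise.

>>> jog_arm(
  plan=[
    {"offset": [0,0,0],"twist": [0,0,0],"fingers": -0.35},
    {"offset": [0,0,-0.005],"twist": [0,0,0],"fingers": -0.35},
    {"offset": [0,0,-0.005],"twist": [0,0,0],"fingers": -0.35},
    {"offset": [0,0,-0.005],"twist": [0,0,0],"fingers": -0.35},
    {"offset": [0,0,-0.15],"twist": [0,0,0],"fingers": -0.35},
    {"offset": [0,0,-0.5],"twist": [0,0,0],"fingers": 0},
    {"offset": [0,0,-0.9],"twist": [0,0,0],"fingers": 1},
    {"offset": [0,0,-1],"twist": [0,0,0],"fingers": 1},
    {"offset": [0,0,-1],"twist": [0,0,0],"fingers": 1},
  ],
)

```text
clock: 40.88
position: [0.6208, -0.0286, 0.3475]
ee_rot: [2.202, 2.239, 0.001]
force: [-0.2, 0.1, 0.6]
width: 0.71
gripper_force: 0.0
```

```bash
sed 's/bar(im,c,P,Rm)/bar(im,c,P,Rm,zt=.215)/' look.py > lookhung.py; python3 lookhung.py; python3 - <<'E'
from go import *
a=get_image('top')
for p in landmark_of('box0','top'): print(round(p['conf'],2),round(p['at'][1]*512,1),round(p['at'][0]*384,1),atz('top',p['at'][1]*512,p['at'][0]*384,.02)[:2].round(3))
plan((.541,-.411,.35,90.95),(.541,-.411,.25,98))
E
```

```text
[ 0.6208 -0.0286  0.3475] 90.96
area 1723 px [327.  96.] rect(mm,tool) [46.6 58.7] [ 74.5 181.2] 90.0 pca ang -13.0 -> world [0.6788 0.019 ] psi 103.96
area 1082 px [258.  84.] rect(mm,tool) [94.7  0.5] [11.  78.6] 90.0 pca ang -0.29 -> world [0.6197 0.0661] psi 91.25
area 483 px [283. 131.] rect(mm,tool) [50.4 23.7] [ 5.6 73.4] 89.3 pca ang 0.28 -> world [0.6437 0.0222] psi 90.68
area 1060 px [257. 181.] rect(mm,tool) [-0.2 -0.7] [12.2 83.2] 89.7 pca ang 0.06 -> world [ 0.6201 -0.0288] psi 90.9
area 595 px [288. 214.] rect(mm,tool) [-31.9  37.1] [32.1 69.7] 89.6 pca ang -4.65 -> world [ 0.6584 -0.0599] psi 95.61
area 214 px [110. 217.] rect(mm,tool) [ -36.5 -159.9] [27.4 11.9] 2.8 pca ang 3.07 -> world [ 0.4616 -0.0677] psi 87.89
0.79 326.3 188.6 [ 0.516 -0.299]
0.74 358.2 178.4 [ 0.551 -0.41 ]
0.71 214.4 154.9 [0.633 0.085]
0.61 215.2 149.9 [0.651 0.083]
0.61 210.9 150.6 [0.648 0.097]
0.57 250.3 155.9 [ 0.63  -0.038]
0.45 344.2 141.0 [ 0.683 -0.366]
at [ 0.6197 -0.029   0.345 ] psi 90.97 F [ 0.5  0.1 -0.2] w 0.843 t 41.025 tilt 0.19
-> (0.541, -0.411, 0.35, 90.95) calls 3 each off [-0.8458, -0.1892, -0.0103] twist(last) [-0.0005, 0.0, 0.0] rows/call 3.0 turnrows 1.0
-> (0.541, -0.411, 0.25, 98) calls 1 each off [0.0, 0.0, 0.6667] twist(last) [0.0, 0.0, -0.0196] rows/call 2.0 turnrows 1.0
```

>>> jog_arm(
  plan=[
    {"offset": [-0.42,-0.09,0],"twist": [0,0,0],"fingers": 1},
    {"offset": [-0.845,-0.19,0],"twist": [0,0,0],"fingers": 1},
    {"offset": [-0.845,-0.19,0],"twist": [0,0,0],"fingers": 1},
  ],
)

```text
clock: 41.4
position: [0.5922, -0.1627, 0.3447]
ee_rot: [-2.212, -2.229, 0.007]
force: [0.3, 0.9, 0.3]
width: 0.999
gripper_force: 0.0
```

>>> jog_arm(
  plan=[
    {"offset": [-0.42,-0.09,0],"twist": [0,0,0],"fingers": 1},
    {"offset": [-0.845,-0.19,0],"twist": [0,0,0],"fingers": 1},
    {"offset": [-0.845,-0.19,0],"twist": [0,0,0],"fingers": 1},
  ],
)

```text
clock: 41.78
position: [0.5654, -0.2889, 0.3448]
ee_rot: [-2.21, -2.23, 0.006]
force: [-0.0, -0.5, -0.6]
width: 1.001
gripper_force: 0.0
```

>>> jog_arm(
  plan=[
    {"offset": [-0.42,-0.09,0],"twist": [0,0,0],"fingers": 1},
    {"offset": [-0.845,-0.19,0.2],"twist": [0,0,-0.0195],"fingers": 1},
    {"offset": [-0.845,-0.19,0.5],"twist": [0,0,-0.0195],"fingers": 1},
    {"offset": [-0.845,-0.19,0.64],"twist": [0,0,-0.0195],"fingers": 1},
    {"offset": [-0.845,-0.19,0.64],"twist": [0,0,-0.0195],"fingers": 1},
    {"offset": [-0.845,-0.19,0.64],"twist": [0,0,-0.0195],"fingers": 1},
  ],
)

```text
clock: 42.52
position: [0.5424, -0.4092, 0.2521]
ee_rot: [2.059, 2.372, 0.001]
force: [0.4, 0.4, 0.2]
width: 1.0
gripper_force: 0.0
```

```bash
python3 look.py; python3 -c "
from h import *
save('w12',np.load('last.npy')[40:320,60:460],1.5)"
```

```text
[ 0.5424 -0.4092  0.2521] 98.07
area 4430 px [419.  60.] rect(mm,tool) [122.2 161.6] [ 99.1 115.7] 32.4 pca ang 87.47 -> world [ 0.6853 -0.2656] psi 10.6
area 1210 px [239.  59.] rect(mm,tool) [115.  -15.6] [11.8 80.3] 86.9 pca ang -2.75 -> world [ 0.5108 -0.2976] psi 100.82
area 238 px [374. 140.] rect(mm,tool) [ 44.6 109.5] [18.2 24.1] 6.6 pca ang 63.64 -> world [ 0.6445 -0.3497] psi 34.43
area 1122 px [264. 195.] rect(mm,tool) [-9.2  5.4] [83.8 12.6] 3.0 pca ang 2.68 -> world [ 0.549  -0.4176] psi 95.39
area 2161 px [198. 297.] rect(mm,tool) [-121.2  -68.8] [40.7 95.1] 0.4 pca ang 84.1 -> world [ 0.4913 -0.5389] psi 13.97
area 419 px [  7. 371.] rect(mm,tool) [-408.5 -519.9] [193.5  58.2] 35.6 pca ang 35.55 -> world [ 0.085  -0.8867] psi 62.53
```

View pics/w12.png

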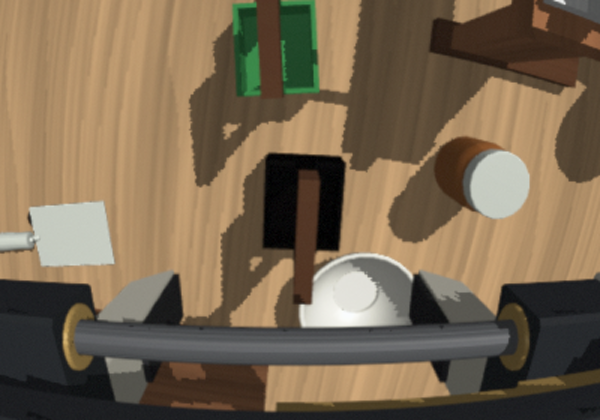

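```bash
python3 - <<'E'
from h import *
b=atz('scene',98/1.5,428/1.5,0); print('base corner',b.round(3))
for z in(.05,.1,.15,.2,.25,.3): print(z,np.array(proj('scene',[b[0],b[1],z]))*1.5, 'top',np.array(proj('top',[b[0],b[1],z]))*1.5)
b=atz('top',606/1.5,270/1.5,0); print(b.round(3))
E
```

```text
base corner [ 0.541 -0.573  0.   ]
0.05 [ 89.62121108 410.42033914] top [613.51843129 269.7507493 ]
0.1 [ 80.73075852 391.76714923] top [623.6057275  265.96564645]
0.15 [ 71.28029791 371.93899816] top [634.58154209 261.84714072]
0.2 [ 61.21519638 350.82125991] top [646.56867843 257.34915206]
0.25 [ 50.47347576 328.28389712] top [659.71366328 252.41669854]
0.3 [ 38.98453516 304.17878105] top [674.1927661  246.98363775]
[ 0.548 -0.578  0.   ]
```

>>> jog_arm(
  plan=[
    {"offset": [-0.061,0.036,0.3],"twist": [0,0,0.0074],"fingers": 1},
    {"offset": [-0.061,0.036,0.6],"twist": [0,0,0.0074],"fingers": 0.6},
    {"offset": [-0.061,0.036,0.855],"twist": [0,0,0.0074],"fingers": 0.2},
    {"offset": [-0.061,0.036,0.855],"twist": [0,0,0.0074],"fingers": 0.2},
    {"offset": [-0.061,0.036,0.855],"twist": [0,0,0.0074],"fingers": -1},
    {"offset": [-0.061,0.036,0.855],"twist": [0,0,0.0074],"fingers": -1},
    {"offset": [-0.061,0.036,0.855],"twist": [0,0,0.0074],"fingers": -1},
    {"offset": [-0.061,0.036,0.855],"twist": [0,0,0.0074],"fingers": -1},
    {"offset": [-0.061,0.036,0.855],"twist": [0,0,0.0074],"fingers": -1},
    {"offset": [-0.061,0.036,0.855],"twist": [0,0,0.0074],"fingers": -1},
    {"offset": [-0.061,0.036,0.855],"twist": [0,0,0.0074],"fingers": -1},
    {"offset": [-0.061,0.036,0.855],"twist": [0,0,0.0074],"fingers": -1},
    {"offset": [-0.061,0.036,0.855],"twist": [0,0,0.0074],"fingers": -1},
  ],
  newtons=20,
)

```text
clock: 44.2
position: [0.5479, -0.4185, 0.1228]
ee_rot: [-2.116, -2.322, 0.0]
force: [0.5, -0.6, -1.8]
width: 0.135
gripper_force: 20.0
```

>>> jog_arm(
  plan=[
    {"offset": [0,0,-0.2],"twist": [0,0,0],"fingers": -1},
    {"offset": [0,0,-0.6],"twist": [0,0,0],"fingers": -1},
    {"offset": [0,0,-1],"twist": [0,0,0],"fingers": -1},
    {"offset": [0,0,-1],"twist": [0,0,0],"fingers": -1},
  ],
)

```text
clock: 44.7
position: [0.5506, -0.4192, 0.2791]
ee_rot: [2.109, 2.315, 0.003]
force: [-1.3, -1.0, -2.6]
width: 0.129
gripper_force: 20.0
```

```bash
python3 go.py "(.50,-.41,.29,95.4),(.50,-.1232,.29,95.4),(.50,-.1232,.237,90.95)"
```

```text
at [ 0.5506 -0.4192  0.2791] psi 95.32 F [-1.3 -1.  -2.6] w 0.129 t 44.7 tilt 0.56
-> (0.5, -0.41, 0.29, 95.4) calls 1 each off [0.0917, -0.3293, -0.0758] twist(last) [0.0013, 0.0009, -0.0002] rows/call 1.0 turnrows 1.0
-> (0.5, -0.1232, 0.29, 95.4) calls 2 each off [0.9518, 0.09, 0.0] twist(last) [0.0, 0.0, 0.0] rows/call 3.0 turnrows 0.0
-> (0.5, -0.1232, 0.237, 90.95) calls 1 each off [0.0, 0.0, 0.3533] twist(last) [0.0, 0.0, 0.0124] rows/call 1.0 turnrows 1.0
```

>>> jog_arm(
  plan=[
    {"offset": [0.09,-0.33,-0.08],"twist": [0,0,0],"fingers": -1},
    {"offset": [0.09,-0.33,-0.08],"twist": [0,0,0],"fingers": -1},
    {"offset": [0.09,-0.33,-0.08],"twist": [0,0,0],"fingers": -1},
  ],
)

```text
clock: 45.08
position: [0.4973, -0.4098, 0.2844]
ee_rot: [-2.116, -2.322, 0.0]
force: [0.4, -0.1, -1.4]
width: 0.128
gripper_force: 20.0
```

>>> jog_arm(
  plan=[
    {"offset": [0.45,0.04,0],"twist": [0,0,0],"fingers": -1},
    {"offset": [0.95,0.09,0],"twist": [0,0,0],"fingers": -1},
    {"offset": [0.95,0.09,0],"twist": [0,0,0],"fingers": -1},
  ],
)

```text
clock: 45.45
position: [0.499, -0.2612, 0.285]
ee_rot: [-2.107, -2.329, -0.003]
force: [0.3, -0.3, -2.0]
width: 0.131
gripper_force: 20.0
```

>>> jog_arm(
  plan=[
    {"offset": [0.45,0.04,0],"twist": [0,0,0],"fingers": -1},
    {"offset": [0.95,0.09,0],"twist": [0,0,0.0124],"fingers": -1},
    {"offset": [0.95,0.09,0],"twist": [0,0,0.0124],"fingers": -1},
    {"offset": [0.95,0.09,0.2],"twist": [0,0,0.0124],"fingers": -1},
    {"offset": [0.95,0.09,0.34],"twist": [0,0,0.0124],"fingers": -1},
    {"offset": [0.95,0.09,0.34],"twist": [0,0,0.0124],"fingers": -1},
    {"offset": [0.95,0.09,0.34],"twist": [0,0,0.0124],"fingers": -1},
  ],
)

```text
clock: 46.32
position: [0.4987, -0.1238, 0.2345]
ee_rot: [2.205, 2.238, 0.001]
force: [0.3, 1.0, -1.9]
width: 0.127
gripper_force: 20.0
```

```bash
python3 go.py "(.609,-.1225,.2375,90.95),(.609,-.1225,.205,90.95)"
```

```text
at [ 0.4987 -0.1238  0.2345] psi 90.85 F [ 0.3  1.  -1.9] w 0.127 t 46.325 tilt 0.04
-> (0.609, -0.1225, 0.2375, 90.95) calls 1 each off [-0.0025, 0.7357, -0.0193] twist(last) [0.0001, -0.0, -0.0003] rows/call 2.0 turnrows 1.0
-> (0.609, -0.1225, 0.205, 90.95) calls 1 each off [0.0, 0.0, 0.2167] twist(last) [0.0, 0.0, 0.0] rows/call 1.0 turnrows 0.0
```

>>> jog_arm(
  plan=[
    {"offset": [-0.002,0.1,-0.019],"twist": [0,0,0],"fingers": -1},
    {"offset": [-0.002,0.35,-0.019],"twist": [0,0,0],"fingers": -1},
    {"offset": [-0.002,0.6,-0.019],"twist": [0,0,0],"fingers": -1},
    {"offset": [-0.002,0.745,-0.019],"twist": [0,0,0],"fingers": -1},
    {"offset": [-0.002,0.745,-0.019],"twist": [0,0,0],"fingers": -1},
    {"offset": [-0.002,0.745,-0.019],"twist": [0,0,0],"fingers": -1},
    {"offset": [-0.002,0.745,0.1],"twist": [0,0,0],"fingers": -1},
    {"offset": [-0.002,0.745,0.2],"twist": [0,0,0],"fingers": -1},
    {"offset": [-0.002,0.745,0.2],"twist": [0,0,0],"fingers": -1},
    {"offset": [-0.002,0.745,0.2],"twist": [0,0,0],"fingers": -1},
  ],
)

```text
clock: 47.58
position: [0.6096, -0.1221, 0.204]
ee_rot: [-2.205, -2.238, -0.0]
force: [-0.2, 0.3, -0.7]
width: 0.128
gripper_force: 20.0
```

>>> jog_arm(
  plan=[
    {"offset": [0,0.08,0],"twist": [0,0,0],"fingers": -1},
    {"offset": [0,0.08,0.02],"twist": [0,0,0],"fingers": -1},
    {"offset": [0,0.08,0.045],"twist": [0,0,0],"fingers": -1},
    {"offset": [0,0.08,0.047],"twist": [0,0,0],"fingers": -1},
    {"offset": [0,0.08,0.047],"twist": [0,0,0],"fingers": -1},
  ],
)

```text
clock: 48.2
position: [0.6221, -0.1217, 0.198]
ee_rot: [2.204, 2.237, 0.001]
force: [-1.0, 0.7, 6.6]
width: 0.126
gripper_force: 20.1
```

>>> jog_arm(
  plan=[
    {"offset": [0,0,-0.005],"twist": [0,0,0],"fingers": -0.35},
    {"offset": [0,0,-0.005],"twist": [0,0,0],"fingers": -0.35},
    {"offset": [0,0,-0.005],"twist": [0,0,0],"fingers": -0.35},
    {"offset": [0,0,-0.005],"twist": [0,0,0],"fingers": -0.35},
    {"offset": [0,0,-0.15],"twist": [0,0,0],"fingers": -0.35},
    {"offset": [0,0,-0.5],"twist": [0,0,0],"fingers": 0},
    {"offset": [0,0,-0.9],"twist": [0,0,0],"fingers": 1},
    {"offset": [0,0,-1],"twist": [0,0,0],"fingers": 1},
    {"offset": [0,0,-1],"twist": [0,0,0],"fingers": 1},
    {"offset": [0,0,-1],"twist": [0,0,0],"fingers": 1},
    {"offset": [0,0,-1],"twist": [0,0,0],"fingers": 1},
  ],
)

```text
clock: 49.58
position: [0.621, -0.1221, 0.345]
ee_rot: [-2.203, -2.236, 0.003]
force: [-0.2, -0.2, 0.2]
width: 0.932
gripper_force: 0.0
```

```bash
python3 lookhung.py; python3 -c "
from h import *
save('w13',np.hstack([np.load('last.npy')[:300,130:420],get_image('scene')[30:330,100:400]]),1.3)"
```

```text
[ 0.621  -0.1221  0.345 ] 90.86
area 360 px [260.  13.] rect(mm,tool) [162.2   2.8] [11.8 26.3] 90.0 pca ang -1.29 -> world [0.6214 0.0401] psi 92.15
area 2388 px [325. 114.] rect(mm,tool) [73.5 57.5] [218.  70.] 3.4 pca ang 13.25 -> world [ 0.6774 -0.0477] psi 77.61
area 474 px [286.  44.] rect(mm,tool) [133.   25.8] [73.5  5.5] 0.2 pca ang 0.14 -> world [0.6448 0.0113] psi 90.72
area 1132 px [259.  87.] rect(mm,tool) [91.7  1. ] [11.8 79.7] 89.9 pca ang 0.02 -> world [ 0.6206 -0.0303] psi 90.85
area 1056 px [259. 183.] rect(mm,tool) [-0.   1.5] [83.5 11.6] 0.2 pca ang 0.36 -> world [ 0.6226 -0.1221] psi 90.51
area 368 px [105. 175.] rect(mm,tool) [  10.8 -157.7] [41.9 11.9] 2.4 pca ang 2.77 -> world [ 0.4631 -0.1136] psi 88.09
area 421 px [283. 218.] rect(mm,tool) [-33.8  24. ] [72.8  8.7] 0.1 pca ang 1.3 -> world [ 0.6455 -0.1555] psi 89.57
area 204 px [290. 288.] rect(mm,tool) [-121.7   38.4] [16.8 29.7] 1.1 pca ang 80.19 -> world [ 0.6612 -0.2432] psi 10.67
```

View pics/w13.png

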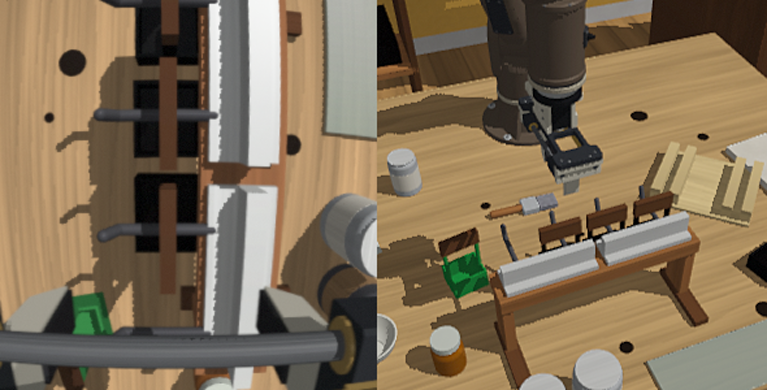

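```bash
python3 -c "
from cell import *
print(sign_off())"
```

```text
the job is handed in; nothing more can be done
None
```

Both rails are seated in the stand with their hooks to the front. The three black boxes present each hang on their own hook, the green look-alike was not touched, and the job is handed in; the sign-off call returned no verdict.

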